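# Load the drying bay and set its gate on the stay

### The job

Get the drying bay ready: take the wooden beater out of it and lay it flat in the tool tray, and set every clay lid from the blue bin flat on the bay's slatted floor, knob up, none on top of another. Then swing the gate and drop the stay's hole of the colour shown by the card in the brass frame over the peg, so that the stay lies level and holds the gate at that width. Leave the other pots, jars and tools on the table where they are.

Things in the scene. Friction and masses are not known exactly. Their poses are not given: they have to be found in the camera images.
- bay: open-topped plywood drying bay fixed on the table; origin at the centre of its underside. Inside it is 200 mm (x) by 250 mm (y), |x| < 100, |y| < 125; slatted floor 8 mm above the table; walls to 60 mm high on -x, +x and -y; the +y side is closed only by the hinged gate. A grey blower box 100 mm high stands 177 to 253 mm beyond the centre on +x. The bay is placed at a slight yaw.
- gate (a joint): angle of the bay's plywood gate, rad: 0 = closed, along the bay's +y side; grows to 1.7 as it swings outward (anticlockwise from above). Its upright hinge axis is at bay (-100, 135) and it reaches from there along bay +x when closed; top 60 mm above the table. On top, 80 mm from the hinge axis, it has its own black ball knob of 26 mm diameter, centre 92 mm above the table, which can be pinched from above to swing it. A friction hinge (0.12 N m): it stays where it is left.
- stay_swing (a joint): swing of the flat aluminium stay arm about its upright pivot on the gate, rad (the pivot is 155 mm from the gate's hinge axis, 67 mm above the table; the arm is 30 mm wide, 6 mm thick and reaches 183 mm from the pivot): 0 = the arm points straight on from the gate, away from the hinge; grows clockwise seen from above, which turns the arm towards the peg side. Range 0 to 2.8, turns easily, stays where it is left.
- stay_lift (a joint): lift of the stay arm's free end, rad: 0 = level (a stop holds it there, underside 64 mm above the table), grows upward to 1.2; the arm falls by its own weight when let go. If it lies on top of the peg it reads about 0.13 to 0.4.
- stay_knob (a point): centre of the black ball knob, 28 mm diameter, on a thin stem near the stay's free end: 168 mm from the pivot along the arm and 32 mm above the arm's mid-plane. It can be pinched from above; holding it, the arm can be lifted, swung, and used to push or pull the gate.
- hole_red (a point): centre of the stay's red-rimmed square through hole, 17 mm wide, 75 mm from the pivot
- hole_blue (a point): centre of the stay's blue-rimmed square through hole, 17 mm wide, 105 mm from the pivot
- hole_yellow (a point): centre of the stay's yellow-rimmed square through hole, 17 mm wide, 135 mm from the pivot
- peg (a point): top of the fixed upright steel peg, 10 mm diameter with a round top, on the bay's corner post at bay (80, 135), 180 mm from the gate's hinge axis. The post's top is 60 mm and the peg's top 90 mm above the table. A hole lowered over it drops until the arm lies level; the gate is then open by a set width (red about 0.43 rad, blue 0.62, yellow 0.82).
- in_use (a point): centre of the brass-framed place on the dark wooden card board (90 x 290 mm) lying fixed beyond the work area; the card lying there gives the colour of the hole to use (the other two cards lie 100 mm or more away)
- tray: shallow wooden tool tray fixed on the table, 100 mm (x) by 230 mm (y), 18 mm high, walls and floor 5 mm; origin at the centre of its underside, long side along its y
- beater: wooden clay beater lying in the bay at the start, 165 mm long along its x axis, 0.11 to 0.21 kg; origin on its underside close to its balance point: blade 36 mm wide, 24 mm thick from x = -25 to +75 mm, then a handle 20 mm wide from x = -90 to -25 mm.
- lid0: leather-hard grey clay jar lid, a disc 76 mm across and 12 mm thick with a ball knob of 26 mm diameter on top, ball centre 36 mm above the underside (49 mm high over all), 0.14 kg; origin at the centre of the underside, z up through the knob. Lies at the start in one compartment of the fixed blue bin (206 mm square, walls 24 mm high, 2 x 2 compartments 97 mm wide, floor 4 mm); may be absent.
- lid1: leather-hard grey clay jar lid, a disc 76 mm across and 12 mm thick with a ball knob of 26 mm diameter on top, ball centre 36 mm above the underside (49 mm high over all), 0.14 kg; origin at the centre of the underside, z up through the knob. Lies at the start in one compartment of the fixed blue bin (206 mm square, walls 24 mm high, 2 x 2 compartments 97 mm wide, floor 4 mm); may be absent.
- lid2: leather-hard grey clay jar lid, a disc 76 mm across and 12 mm thick with a ball knob of 26 mm diameter on top, ball centre 36 mm above the underside (49 mm high over all), 0.14 kg; origin at the centre of the underside, z up through the knob. Lies at the start in one compartment of the fixed blue bin (206 mm square, walls 24 mm high, 2 x 2 compartments 97 mm wide, floor 4 mm); may be absent.
- lid3: leather-hard grey clay jar lid, a disc 76 mm across and 12 mm thick with a ball knob of 26 mm diameter on top, ball centre 36 mm above the underside (49 mm high over all), 0.14 kg; origin at the centre of the underside, z up through the knob. Lies at the start in one compartment of the fixed blue bin (206 mm square, walls 24 mm high, 2 x 2 compartments 97 mm wide, floor 4 mm); may be absent.
- card_red: red plaque, 68 x 62 x 5 mm, on the card board
- card_blue: blue plaque, 68 x 62 x 5 mm, on the card board
- card_yellow: yellow plaque, 68 x 62 x 5 mm, on the card board
- mug: bystander, leave alone: grey clay mug, 82 mm across, 95 mm high
- plate: bystander, leave alone: shallow grey clay plate, 90 mm across, 20 mm high
- test_bowl: bystander, leave alone: terracotta bowl, 100 mm across, 50 mm high
- glaze_jar: bystander, leave alone: blue jar with white cap, 76 mm across, 98 mm high
- roller: bystander, leave alone: carved clay roller with wooden handles, 190 mm long, 41 mm high
Things that resemble listed ones, but are neither listed nor needed, are in the scene too. Leave any red look-alike of the lid2 alone. What is shaped like the lid3 but green is not meant.

How it is judged:
By the outcome, as a careful person would: the job done as asked, in the order asked, and still so for the second after the job is handed in, with the robot touching nothing.
Of lid0, lid1, lid2, lid3 only 2 to 4 are there at a start; the rules pass over those that are not, and their reading is None.
At some moment in a run one of lid0, lid1, lid2, lid3, beater may be knocked a few centimetres aside while the robot is not near it.
Once in a run the grip may slacken for a moment while it holds something.
It also fails if it takes over 210 s, if anything falls off the work surface, if the arm or the gripper's body presses on something with over 40 N, if the wrist force passes 120 N, or if a joint passes its speed limit or range.

### The arm

A 6-joint arm with a two-finger parallel gripper is mounted at the origin on the work surface. World frame = base frame: x ahead of the robot, y to its left, z up, the work surface at z = 0. Lengths are in m, angles in degrees, forces in N, time in s.
With the tool pointing down it reaches from about 0.4 to 0.825 m from the base axis. Payload 7 kg.
Tool frame: the origin (TCP) lies at the very end of the fingers, on their centre line; the grasp point (between the pads) lies 19 mm behind it (ctrl.tcp_to_grasp is the distance from the TCP to the grasp point, in m); z points along the fingers, x is the direction in which the jaws open and shut, and the axes are right-handed (so a half turn about z gives the same grasp; the last joint's range is limited). The gripper opens to 88 mm and grips with 3 to 60 N. Pads are 19 mm wide; open, the fingers measure 130 mm over their backs; the gripper's body (78 mm by 193 mm) begins 47 mm behind the grasp point.
Start: joints at [84.46, 20.546, 0.682, 0, -70.136, -16.507], TCP at [0.253, 0.626, 0.227] pointing down, gripper open.
Joint ranges: [-176.03, 176.03], [-82.01, 121.73], [-58.28, 71.71], [-173.87, 95.51], [-174.79, -0.11], [-173.66, 173.66]. Speed limits (degrees/s): [136.94, 136.94, 172.46, 180, 180, 180].

### API

Orientations are given as [roll, pitch, yaw] about the fixed x, y, z axes, in that order (R = Rz(yaw) Ry(pitch) Rx(roll)).
In Python, from plant import sensors, vision, ticket, ctrl gives the robot as it stands. The module is installed in compiled form; this text tells all that it offers.
- The arm moves only by the tool drive_tool, never from a script. Its argument "moves" is a list of rows, each a list of 6 numbers: the shift along the tool's x, y, z in units of 0.15 m (1.0 is 0.15 m), then the turn, a rotation vector about the tool's x, y, z in units of 60 degrees (1.0 is 60 degrees). In form: [[dx, dy, dz, rx, ry, rz], ...]. A call has 1 to 8 rows; each row is the pose to reach, as a shift and turn from the pose measured when the call began, along the tool's axes at that moment; what a row does not reach only later rows make up. A row lasts 1/10 s, in which the tool goes at most 50 mm and 8.59 degrees, less where a joint would pass 70% of its speed; a pose out of reach is approached as far as the arm can. A call with a number of a shift or a turn outside -1 to 1 is refused whole. A call with a gripper value outside its range is refused whole. "fingers" is the opening, from -1 (shut) to 1 (fully open), set as the call begins (left out, the last holds). The fingers move at their own pace and stop on an object; the grip force is fixed at half the most. Time passes only in rows, so rows that repeat a pose let the fingers close. It gives the time, the measured TCP pose, the force and the opening at its end, in the units of the state.
- sensors.get_obs(): the state, without advancing time (a new reading comes with each control period).
- vision.snapshot(name): name is "side" or "top"; returns a dict with "pixels" (400x640x3 uint8, red, green, blue), "fx", "fy", "cx", "cy" (pixels), "R" (3x3) and "t" (3): a world point X has camera coordinates R X + t. Camera axes: x right, y down, z forward; pixel columns grow to the right and rows downward; lengths in m; the calibration is good to about 2 mm. A picture is of the moment at which its call begins. There is no depth.
- ticket.close_job(): hands the job in, once; it reports no verdict.
The state is a dict: "clock": time; "joint_pos": joint angles; "qvel": joint speeds; "tau": joint torques, N m; "tool_pos": TCP position; "orientation": TCP orientation; "force": force on the tool from outside, world axes, zero at the start; "moment": the same for the moment, N m; "opening": finger opening in m.
Only numpy, scipy, OpenCV 4.12 (cv2) and the standard library are available. Lean on these libraries where they do the work, as an engineer would, in place of code of your own. Each camera call takes 0.05 s, during which the arm holds its last target.

## Working session

There is one attempt and no reset: what is moved stays moved. The work goes in short steps, Python scripts to look and compute and a tool call to move; the robot and the scene stay as the last step left them, time stands still between calls to the robot, and variables do not carry over. Pictures are saved under pics/ and viewed, and the job is handed in when it is done.

Besides the shell and the picture viewer there is one more tool, called after "Call:" by a JSON object that holds its "api" and its "payload". drive_tool: Moves the arm, as the interface text tells. Shifts and turns lie within -1 to 1; 1 stands for 0.15 m of shift or 60 degrees of turn. Its arguments: {"type":"object","properties":{"moves":{"type":"array"},"fingers":{"type":"number"}},"required":["moves"]}

```bash
mkdir -p pics; cat > h.py <<'E'
import numpy as np, cv2
from plant import sensors, vision, ticket, ctrl
def snap(name,fn=None):
    s=vision.snapshot(name)
    s={k:(np.array(v) if k in('pixels','R','t') else v) for k,v in s.items()}
    if fn: cv2.imwrite('pics/'+fn+'.png',s['pixels'][:,:,::-1])
    return s
def ray(s,u,v):
    d=s['R'].T@np.array([(u-s['cx'])/s['fx'],(v-s['cy'])/s['fy'],1.0])
    return -s['R'].T@s['t'],d
def onz(s,u,v,z):
    o,d=ray(s,u,v); return o+d*(z-o[2])/d[2]
def proj(s,X):
    c=s['R']@np.array(X)+s['t']; return s['fx']*c[0]/c[2]+s['cx'],s['fy']*c[1]/c[2]+s['cy']
def tri(s1,p1,s2,p2):
    o1,d1=ray(s1,*p1);o2,d2=ray(s2,*p2)
    A=np.stack([d1,-d2],1);x=np.linalg.lstsq(A,o2-o1,rcond=None)[0]
    a=o1+d1*x[0];b=o2+d2*x[1];return (a+b)/2,np.linalg.norm(a-b)
E
python3 - <<'E'
from h import *
for n in('top','side'):
    s=snap(n,n+'0'); print(n,s['fx'],s['cx'],s['cy'],(-s['R'].T@s['t']).round(3),s['R'].round(3).tolist())
print(sensors.get_obs()); print(ctrl.tcp_to_grasp)
E
```

```text
top 425.204347110527 319.15784917663444 200.61649599792833 [0.23  0.007 1.311] [[-0.004, -1.0, 0.005], [-0.981, 0.002, -0.192], [0.192, -0.006, -0.981]]
side 368.87786050478337 323.89293911760063 198.1726003038363 [-0.1   -0.646  0.728] [[0.762, -0.647, 0.019], [-0.377, -0.468, -0.799], [0.526, 0.602, -0.601]]
{'clock': 0.1, 'joint_pos': array([ 8.44581877e+01,  2.05883532e+01,  6.37242233e-01, -1.75324046e-02,
       -7.01361005e+01, -1.65079786e+01]), 'qvel': array([ 0.1360784 , -0.05937446,  0.17524383,  0.10142654, -0.03373756,
       -0.03734482]), 'tau': array([-4.33325404e-04, -5.84159946e+01,  2.93752742e+01,  7.01545492e+00,
        1.01278396e-02, -5.95388178e-05]), 'tool_pos': array([0.25325177, 0.62519978, 0.22569196]), 'orientation': array([-1.79991020e+02, -8.83002323e-02, -1.12055768e+02]), 'force': array([-0.1292263 ,  0.80425495, -1.49501649]), 'moment': array([-0.00507395, -0.00613792,  0.02681617]), 'opening': 0.08748922648939599}
0.0188
```

View pics/top0.png

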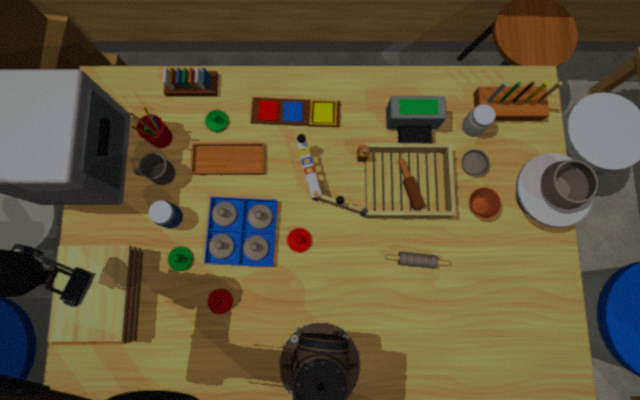

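View pics/side0.png

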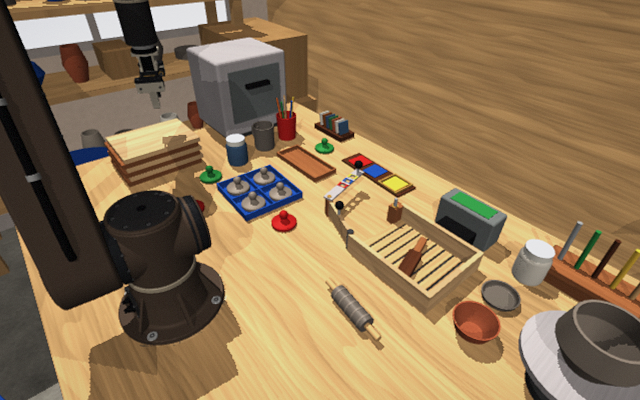

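```bash
python3 - <<'E'
import cv2
a=cv2.imread('pics/top0.png')
cv2.imwrite('pics/c1.png',cv2.resize(a[85:275,180:480],None,fx=2.6,fy=2.6,interpolation=cv2.INTER_CUBIC))
b=cv2.imread('pics/side0.png')
cv2.imwrite('pics/c2.png',cv2.resize(b[130:320,200:500],None,fx=2.6,fy=2.6,interpolation=cv2.INTER_CUBIC))
E
```

```text
(no output)
```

View pics/c1.png

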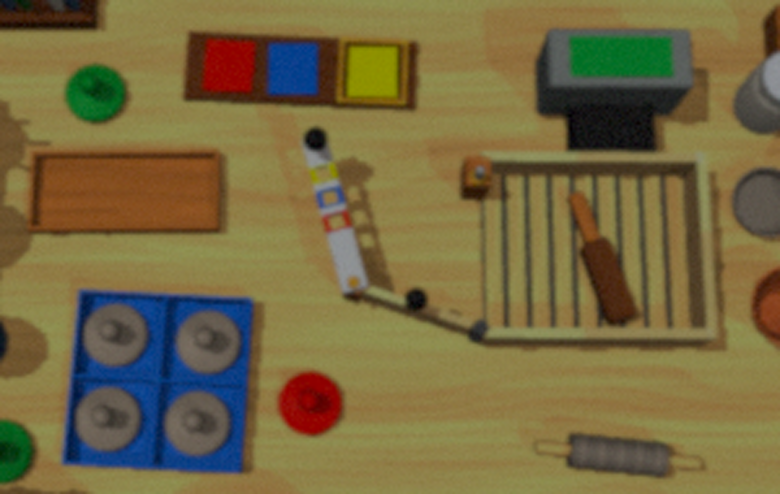

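View pics/c2.png

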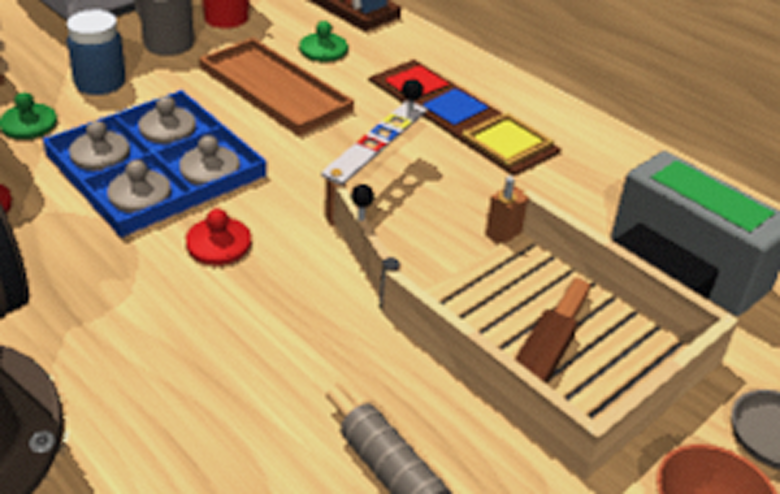

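```bash
python3 - <<'E'
from h import *
s=snap('top','top1'); q=snap('side','side1')
def c(u,v): return ((u+.5)/2.6-.5+180,(v+.5)/2.6-.5+85)
def c2(u,v): return ((u+.5)/2.6-.5+200,(v+.5)/2.6-.5+130)
P=lambda n,u,v,z: print(n,onz(s,*c(u,v),z).round(4))
for n,u,v in [('lidA',114,331),('lidB',208,337),('lidC',105,414),('lidD',195,417)]: P(n,u,v,.04)
# grey mask discs
hsv=cv2.cvtColor(s['pixels'],cv2.COLOR_RGB2HSV)
g=((hsv[:,:,1]<90)&(hsv[:,:,2]>50)).astype(np.uint8); g[:195]=0;g[268:]=0;g[:,:203]=0;g[:,282:]=0
n,l,st,ce=cv2.connectedComponentsWithStats(g)
for i in range(1,n):
    if st[i,4]>80: print('disc',st[i],ce[i].round(1),onz(s,*ce[i],.018).round(4))
print('side/top tri knobs')
for a,b in [((114,331),(97,131)),((208,337),(168,105)),((105,414),(137,172)),((195,417),(208,146))]:
    X,e=tri(s,c(*a),q,c2(*b)); print(X.round(4),round(e,4))
X,e=tri(s,c(316,139),q,c2(412,90));print('stayknob',X.round(4),e)
X,e=tri(s,c(416,299),q,c2(362,196));print('gateknob',X.round(4),e)
X,e=tri(s,c(481,173),q,c2(510,184));print('peg~',X.round(4),e)
P('hinge',478,330,.062);P('pegtop',482,173,.088)
for n,u,v in [('bayNW',484,155),('NE',707,154),('SE',715,338),('SW',484,338)]: P(n,u,v,.06)
for n,u,v in [('tray',33,153),('tray',221,152),('tray',221,231),('tray',31,233)]: P(n,u,v,.018)
for n,u,v in [('bt handle',576,194),('bt blade end',622,320),('neck',598,240)]: P(n,u,v,.03)
for n,u,v in [('hy',326,174),('hb',331,197),('hr',336,221),('pivot',352,284),]: P(n,u,v,.07)
E
```

```text
lidA [0.4449 0.2885 0.04  ]
lidB [0.4375 0.179  0.04  ]
lidC [0.3484 0.295  0.04  ]
lidD [0.3446 0.1917 0.04  ]
disc [203 196  75  72 275] [234.  231.4] [0.3886 0.259  0.018 ]
disc [211 202  26  24 475] [223.8 213.4] [0.4441 0.2924 0.018 ]
disc [248 205  25  24 466] [259.7 216.2] [0.4352 0.1818 0.018 ]
disc [208 234  26  25 497] [221.  245.7] [0.3449 0.297  0.018 ]
disc [243 236  25  24 486] [255.3 247.5] [0.3394 0.1928 0.018 ]
side/top tri knobs
[0.4025 0.3103 0.0217] 0.0973
[0.4046 0.178  0.1198] 0.0441
[ 0.3733  0.3044 -0.0437] 0.0391
[0.3749 0.1653 0.0735] 0.0793
stayknob [0.6567 0.0531 0.0994] 0.0028810065958769482
gateknob [ 0.4705 -0.0599  0.0918] 0.002807231100297426
peg~ [ 0.6221 -0.1383  0.0819] 0.0006936425711449161
hinge [ 0.4412 -0.1329  0.062 ]
pegtop [ 0.6205 -0.139   0.088 ]
bayNW [ 0.6516 -0.1452  0.06  ]
NE [ 0.6524 -0.4098  0.06  ]
SE [ 0.4315 -0.405   0.06  ]
SW [ 0.4322 -0.1398  0.06  ]
tray [0.6693 0.4009 0.018 ]
tray [0.6702 0.1714 0.018 ]
tray [0.5705 0.1693 0.018 ]
tray [0.5685 0.3979 0.018 ]
bt handle [ 0.6124 -0.2585  0.03  ]
bt blade end [ 0.4581 -0.3065  0.03  ]
neck [ 0.5553 -0.2825  0.03  ]
hy [0.6253 0.0415 0.07  ]
hb [0.5974 0.0356 0.07  ]
hr [0.5685 0.0298 0.07  ]
pivot [0.4937 0.0113 0.07  ]
```

```bash
cat >> h.py <<'E'
from scipy.spatial.transform import Rotation as Ro
def to(x,y,z,yaw,tilt=None):
    o=sensors.get_obs(); p=np.array(o['tool_pos']); R=Ro.from_euler('xyz',o['orientation'],degrees=True)
    T=Ro.from_euler('xyz',[180,0,yaw],degrees=True)
    if tilt is not None: T=Ro.from_rotvec(tilt,degrees=True)*T
    d=R.inv().apply(np.array([x,y,z])-p)/.15
    r=(R.inv()*T).as_rotvec(degrees=True)/60
    print('at',p.round(4),o['orientation'].round(1),'j',o['joint_pos'].round(0),'t',round(o['clock'],1),'op',round(o['opening'],3),'F',o['force'].round(1))
    print('->',d.round(3).tolist(),r.round(3).tolist())
E
python3 - <<'E'
from h import *
s=snap('top'); q=snap('side')
def c(u,v): return ((u+.5)/2.6-.5+180,(v+.5)/2.6-.5+85)
def c2(u,v): return ((u+.5)/2.6-.5+200,(v+.5)/2.6-.5+130)
for a,b in [((114,331),(168,105)),((208,337),(208,146)),((105,414),(97,131)),((195,417),(137,172))]:
    X,e=tri(s,c(*a),q,c2(*b)); print(X.round(4),round(e,4))
hsv=cv2.cvtColor(s['pixels'],cv2.COLOR_RGB2HSV)
for u,v in [(413,190),(403,168),(380,180),(390,200)]: print(hsv[v,u])
m=((hsv[:,:,1]>140)&(hsv[:,:,0]<16)&(hsv[:,:,2]>40)).astype(np.uint8); m[:152]=0;m[212:]=0;m[:,:372]=0;m[:,447:]=0
n,l,st,ce=cv2.connectedComponentsWithStats(m)
for i in range(1,n):
    if st[i,4]>40:
        print(st[i],ce[i]); pts=np.argwhere(l==i)[:,::-1]
        W=np.array([onz(s,*p,.02)[:2] for p in pts.astype(float)])
        r=cv2.minAreaRect((W*1000).astype(np.float32)); print(r,cv2.boxPoints(r).round(0).tolist())
        w,V=np.linalg.eigh(np.cov(W.T));print(V[:,1],np.degrees(np.arctan(V[1,1]/V[0,1])),W.mean(0))
cv2.imwrite('pics/m.png',cv2.resize(m[140:220,350:470]*255,None,fx=4,fy=4))
to(.45,.5,.25,-142)
E
```

```text
[0.4436 0.2876 0.0449] 0.001
[0.4347 0.18   0.0424] 0.0055
[0.3456 0.296  0.0412] 0.006
[0.3417 0.1937 0.0378] 0.0071
[ 14 207  75]
[ 13 196 133]
[ 28 119 135]
[ 25 121 131]
[399 159  26  50 483] [411.14699793 186.50931677]
((538.7425537109375, -284.36114501953125), (164.7603302001953, 37.06138610839844), 17.920896530151367) [[455.0, -292.0], [466.0, -327.0], [623.0, -277.0], [611.0, -241.0]]
[-0.94861709 -0.31642634] 18.446941872047898 [ 0.52750207 -0.28787303]
at [0.2533 0.6255 0.2262] [-180.   -0. -112.] j [ 84.  21.   1.  -0. -70. -17.] t 0.3 op 0.088 F [-0.2 -0.3 -0.1]
-> [0.283, -1.529, -0.158] [-0.0, -0.001, 0.499]
```

View pics/m.png

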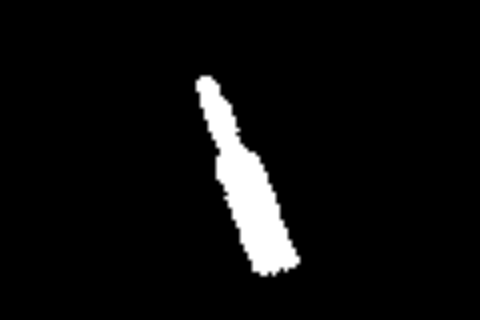

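Call:
{"api": "drive_tool", "payload": {"moves": [[0.28,-1,-0.15,0,0,0.5],[0.28,-1,-0.15,0,0,0.5],[0.28,-1,-0.15,0,0,0.5],[0.28,-1,-0.15,0,0,0.5]]}}

```text
clock: 0.7
tool_pos: [0.3801, 0.5275, 0.2501]
orientation: [-180.0, 0.0, -142.6]
force: [0.1, 1.2, -0.1]
opening: 0.0877
```

```bash
python3 -c "
from h import *
to(.55,.3,.25,-190)"
```

```text
at [0.3801 0.5275 0.2501] [-180.     0.  -142.6] j [ 71.  17.  -1.   0. -72. -34.] t 0.7 op 0.088 F [ 0.1  1.2 -0.1]
-> [0.022, -1.893, 0.002] [-0.0, 0.001, 0.791]
```

Call:
{"api": "drive_tool", "payload": {"moves": [[0,-1,0,0,0,0.8],[0,-1,0,0,0,0.8],[0,-1,0,0,0,0.8],[0,-1,0,0,0,0.8],[0,-1,0,0,0,0.8],[0,-1,0,0,0,0.8]]}}

```text
clock: 1.3
tool_pos: [0.4717, 0.4076, 0.2503]
orientation: [180.0, 0.1, 169.0]
force: [0.3, -0.2, -0.3]
opening: 0.0875
```

```bash
python3 -c "
from h import *
to(.55,.15,.25,-240)"
```

```text
at [0.4717 0.4076 0.2503] [1.80e+02 1.00e-01 1.69e+02] j [ 59.  15.  -4.   0. -71. -70.] t 1.3 op 0.088 F [ 0.3 -0.2 -0.3]
-> [-0.839, -1.587, 0.002] [0.001, 0.001, 0.817]
```

Call:
{"api": "drive_tool", "payload": {"moves": [[-0.6,-1,0,0,0,0.82],[-0.6,-1,0,0,0,0.82],[-0.6,-1,0,0,0,0.82],[-0.6,-1,0,0,0,0.82],[-0.6,-1,0,0,0,0.82],[-0.6,-1,0,0,0,0.82]]}}

```text
clock: 1.9
tool_pos: [0.5318, 0.242, 0.2504]
orientation: [179.9, 0.0, 119.4]
force: [-1.2, 0.2, 0.2]
opening: 0.088
```

```bash
python3 -c "
from h import *
to(.53,-.287,.25,108)"
```

```text
at [0.5318 0.242  0.2504] [179.9   0.  119.4] j [  44.   11.   -9.    0.  -70. -104.] t 1.9 op 0.088 F [-1.2  0.2  0.2]
-> [-3.068, -1.74, 0.001] [0.001, -0.0, 0.189]
```

Call:
{"api": "drive_tool", "payload": {"moves": [[-1,-0.56,0,0,0,0],[-1,-0.56,0,0,0,0],[-1,-0.56,0,0,0,0],[-1,-0.56,0,0,0,0]]}}

```text
clock: 2.3
tool_pos: [0.5315, 0.067, 0.2506]
orientation: [179.9, 0.0, 119.3]
force: [0.1, 0.1, 0.2]
opening: 0.0873
```

Call:
{"api": "drive_tool", "payload": {"moves": [[-1,-0.56,0,0,0,0],[-1,-0.56,0,0,0,0],[-1,-0.56,0,0,0,0],[-1,-0.56,0,0,0,0]]}}

```text
clock: 2.7
tool_pos: [0.531, -0.108, 0.2507]
orientation: [179.9, 0.0, 119.2]
force: [0.6, -0.7, -0.0]
opening: 0.0879
```

Call:
{"api": "drive_tool", "payload": {"moves": [[-1,-0.56,0.3,0,0,0.19],[-1,-0.56,0.3,0,0,0.19],[-1,-0.56,0.3,0,0,0.19],[-1,-0.56,0.3,0,0,0.19]]}}

```text
clock: 3.1
tool_pos: [0.5299, -0.2827, 0.2046]
orientation: [180.0, -0.0, 107.7]
force: [-0.7, 0.4, -0.2]
opening: 0.0878
```

```bash
python3 -c "
from h import *
s=snap('top','t2');q=snap('side','s2')
to(.53,-.287,.10,108)"
```

```text
at [ 0.5295 -0.283   0.2037] [-1.799e+02 -1.000e-01  1.075e+02] j [-10.  15. -11.  -0. -65. -63.] t 3.2 op 0.088 F [ 0.   0.5 -0.8]
-> [-0.027, -0.004, 0.691] [-0.001, -0.001, -0.008]
```

View pics/s2.png

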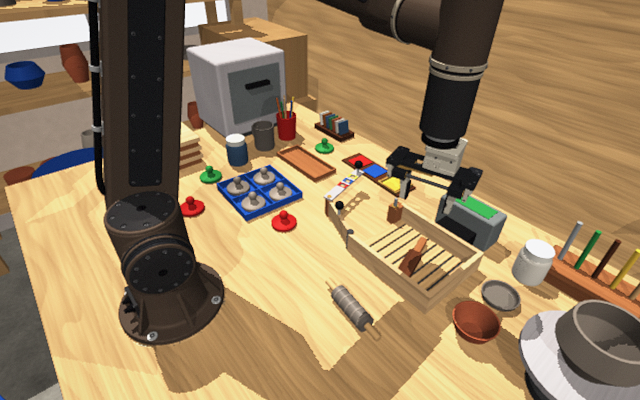

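Call:
{"api": "drive_tool", "payload": {"moves": [[-0.03,0,0.6,0,0,0],[-0.03,0,0.6,0,0,0],[-0.03,0,0.95,0,0,0],[-0.03,0,0.95,0,0,0],[-0.03,0,0.95,0,0,0]]}}

```text
clock: 3.7
tool_pos: [0.5306, -0.287, 0.0614]
orientation: [-179.8, -0.1, 107.6]
force: [0.6, -0.2, 2.0]
opening: 0.0874
```

```bash
python3 -c "
from h import *
s=snap('top','t3');q=snap('side','s3')
cv2.imwrite('pics/c3.png',cv2.resize(np.hstack([s['pixels'][100:250,300:480],q['pixels'][180:330,330:510]])[:,:,::-1],None,fx=2.2,fy=2.2))
to(.53,-.287,.013,108)"
```

```text
at [ 0.5326 -0.2875  0.0639] [1.799e+02 1.000e-01 1.076e+02] j [-10.  23. -20.   0. -48. -63.] t 3.8 op 0.088 F [0.9 0.1 1.2]
-> [0.009, -0.016, 0.34] [0.001, 0.001, -0.007]
```

View pics/c3.png

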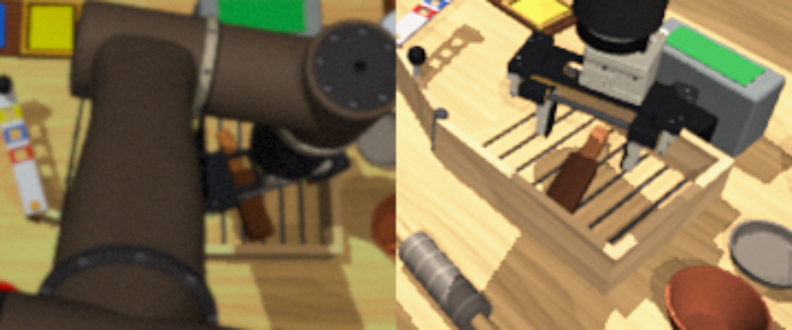

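Call:
{"api": "drive_tool", "payload": {"moves": [[0.01,-0.01,0.34,0,0,0],[0.01,-0.01,0.34,0,0,0],[0.01,-0.01,0.34,0,0,0]]}}

```text
clock: 4.1
tool_pos: [0.5316, -0.2867, 0.0149]
orientation: [179.9, 0.1, 107.6]
force: [-0.2, 0.1, -0.1]
opening: 0.0874
```

```bash
python3 -c "
from h import *
q=snap('side','s3')
cv2.imwrite('pics/c4.png',cv2.resize(q['pixels'][180:330,330:510][:,:,::-1],None,fx=4,fy=4))
to(.53,-.287,.013,108)"
```

```text
at [ 0.5324 -0.2869  0.0156] [179.8   0.2 107.7] j [-10.  26. -22.   0. -41. -63.] t 4.2 op 0.088 F [0.5 0.1 0.2]
-> [0.004, -0.016, 0.018] [0.004, 0.003, -0.006]
```

View pics/c4.png

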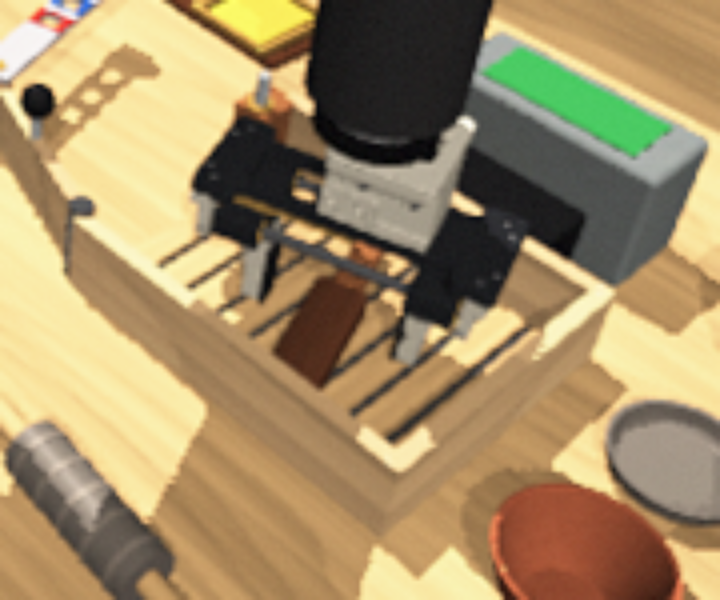

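Call:
{"api": "drive_tool", "payload": {"moves": [[0,-0.01,0.02,0,0,0],[0,-0.01,0.02,0,0,0],[0,-0.01,0.02,0,0,0],[0,-0.01,0.02,0,0,0],[0,-0.01,0.02,0,0,0],[0,-0.01,0.02,0,0,0]], "fingers": -1}}

```text
clock: 4.75
tool_pos: [0.531, -0.2874, 0.0126]
orientation: [179.8, 0.2, 107.7]
force: [0.0, -0.2, 0.7]
opening: 0.045
```

Call:
{"api": "drive_tool", "payload": {"moves": [[0,0,0,0,0,0],[0,0,0,0,0,0],[0,0,-0.3,0,0,0],[0,0,-0.6,0,0,0],[0,0,-1,0,0,0],[0,0,-1,0,0,0]]}}

```text
clock: 5.35
tool_pos: [0.5331, -0.2883, 0.169]
orientation: [179.4, 0.5, 107.7]
force: [0.1, 0.3, -1.6]
opening: 0.0355
```

```bash
python3 -c "
from h import *
q=snap('side','s3')
cv2.imwrite('pics/c5.png',cv2.resize(q['pixels'][150:300,330:510][:,:,::-1],None,fx=4,fy=4))
to(.55,0.15,.22,140)"
```

```text
at [ 0.5327 -0.288   0.168 ] [179.4   0.4 107.7] j [-10.  16. -14.   0. -59. -63.] t 5.4 op 0.036 F [ 0.5  0.4 -0.4]
-> [2.744, 1.001, -0.357] [0.008, 0.01, -0.538]
```

View pics/c5.png

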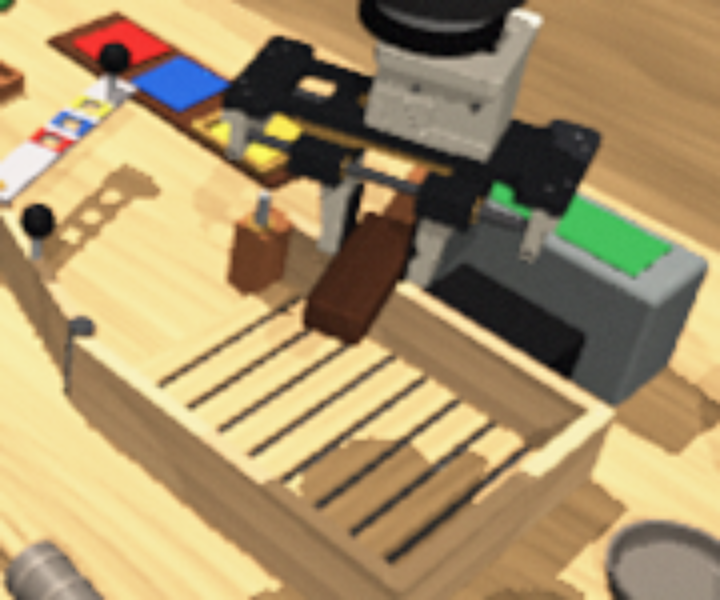

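Call:
{"api": "drive_tool", "payload": {"moves": [[0.5,0.15,-0.35,0,0,0],[1,0.3,-0.35,0,0,0],[1,0.3,-0.35,0,0,0],[1,0.3,-0.35,0,0,0],[1,0.3,-0.35,0,0,0]]}}

```text
clock: 5.9
tool_pos: [0.5292, -0.1287, 0.2194]
orientation: [179.4, 0.4, 107.9]
force: [-0.1, -1.0, -1.1]
opening: 0.036
```

Call:
{"api": "drive_tool", "payload": {"moves": [[1,0.45,0,0,0,-0.3],[1,0.45,0,0,0,-0.3],[1,0.45,0,0,0,-0.3],[1,0.45,0,0,0,-0.3],[1,0.45,0,0,0,-0.3]]}}

```text
clock: 6.4
tool_pos: [0.5472, 0.0365, 0.2173]
orientation: [179.7, 0.5, 126.0]
force: [-0.3, 0.3, -1.0]
opening: 0.0356
```

```bash
python3 -c "
from h import *
to(.62,0.2775,.21,180)"
```

```text
at [0.5472 0.0365 0.2173] [179.7   0.5 126. ] j [ 25.   9. -17.   0. -64. -79.] t 6.4 op 0.036 F [-0.3  0.3 -1. ]
-> [1.015, 1.337, 0.047] [0.001, 0.01, -0.9]
```

Call:
{"api": "drive_tool", "payload": {"moves": [[0.75,1,0,0,0,-0.9],[0.75,1,0,0,0,-0.9],[0.75,1,0,0,0,-0.9],[0.75,1,0,0,0,-0.9],[0.75,1,0,0,0,-0.9],[0.75,1,0,0,0,-0.9],[0.75,1,0,0,0,-0.9],[0.75,1,0,0,0,-0.9]]}}

```text
clock: 7.2
tool_pos: [0.6024, 0.2141, 0.2157]
orientation: [-179.7, 0.5, 179.9]
force: [0.6, 0.3, -1.6]
opening: 0.0358
```

```bash
python3 -c "
from h import *
to(.62,0.2775,.10,180)"
```

```text
at [0.6024 0.2141 0.2157] [-179.7    0.5  179.9] j [ 37.  17.  -6.   1. -67. -38.] t 7.2 op 0.036 F [ 0.6  0.3 -1.6]
-> [-0.111, 0.427, 0.77] [-0.005, 0.008, -0.001]
```

Call:
{"api": "drive_tool", "payload": {"moves": [[-0.11,0.42,0.3,0,0,0],[-0.11,0.42,0.6,0,0,0],[-0.11,0.42,0.77,0,0,0],[-0.11,0.42,0.77,0,0,0],[-0.11,0.42,0.77,0,0,0]]}}

```text
clock: 7.7
tool_pos: [0.6201, 0.2752, 0.0997]
orientation: [-179.6, 0.4, 179.9]
force: [0.0, 0.0, -1.5]
opening: 0.0358
```

```bash
python3 -c "
from h import *
s=snap('top');q=snap('side')
cv2.imwrite('pics/c6.png',np.hstack([cv2.resize(s['pixels'][100:250,180:330],None,fx=2.6,fy=2.6),cv2.resize(q['pixels'][80:230,230:380],None,fx=2.6,fy=2.6)])[:,:,::-1])
to(.62,0.2775,.012,180)"
```

```text
at [0.6214 0.2764 0.1026] [-179.8    0.6  179.9] j [ 41.  26.  -8.   1. -55. -41.] t 7.8 op 0.036 F [0.5 0.2 0.2]
-> [0.016, 0.01, 0.604] [-0.004, 0.01, -0.002]
```

View pics/c6.png

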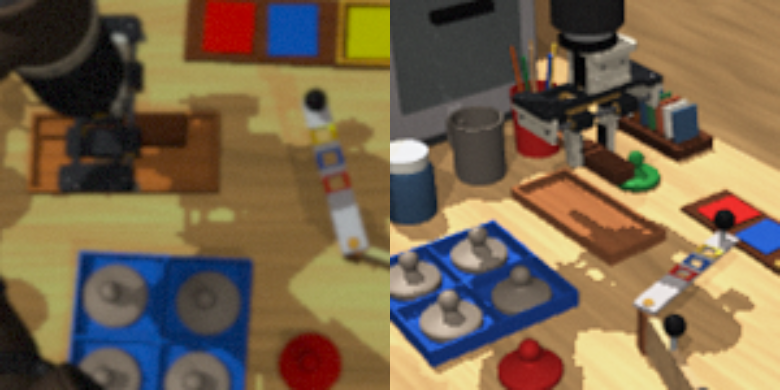

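Call:
{"api": "drive_tool", "payload": {"moves": [[0.01,0.01,0.3,0,0,0],[0.01,0.01,0.5,0,0,0],[0.01,0.01,0.59,0,0,0],[0.01,0.01,0.59,0,0,0],[0.01,0.01,0.59,0,0,0]]}}

```text
clock: 8.3
tool_pos: [0.6223, 0.2781, 0.0165]
orientation: [-179.9, 0.8, 179.9]
force: [-0.2, 1.5, -0.8]
opening: 0.0361
```

```bash
python3 -c "
from h import *
to(.62,0.2775,.0102,180)"
```

```text
at [0.6223 0.2781 0.0165] [-179.9    0.8  179.9] j [ 41.  31. -12.   1. -46. -41.] t 8.3 op 0.036 F [-0.2  1.5 -0.8]
-> [0.016, -0.004, 0.042] [-0.002, 0.013, -0.002]
```

Call:
{"api": "drive_tool", "payload": {"moves": [[0.01,0,0.042,0,0.01,0],[0.01,0,0.042,0,0.01,0],[0.01,0,0.042,0,0.01,0]]}}

```text
clock: 8.6
tool_pos: [0.6213, 0.2784, 0.011]
orientation: [-179.9, 0.2, 179.9]
force: [-1.0, -0.2, -0.6]
opening: 0.0357
```

Call:
{"api": "drive_tool", "payload": {"moves": [[0,0,0,0,0,0],[0,0,0,0,0,0],[0,0,0,0,0,0]], "fingers": -0.07}}

```text
clock: 8.9
tool_pos: [0.6215, 0.2786, 0.0113]
orientation: [-179.9, 0.3, 179.9]
force: [-0.1, -0.1, -0.5]
opening: 0.0405
```

Call:
{"api": "drive_tool", "payload": {"moves": [[0,0,-0.1,0,0,0],[0,0,-0.3,0,0,0],[0,0,-0.6,0,0,0],[0,0,-1,0,0,0],[0,0,-1,0,0,0]]}}

```text
clock: 9.4
tool_pos: [0.6239, 0.2804, 0.17]
orientation: [179.8, 0.8, 180.0]
force: [0.9, 0.5, 0.1]
opening: 0.0403
```

```bash
python3 -c "
from h import *
to(.4436,0.289,.18,180)"
```

```text
at [0.6239 0.2804 0.17  ] [179.8   0.8 180. ] j [ 41.  23.  -3.   0. -63. -41.] t 9.4 op 0.04 F [0.9 0.5 0.1]
-> [1.201, 0.057, -0.083] [0.004, 0.014, -0.001]
```

```bash
cat >> h.py <<'E'
def lids(s,verbose=1):
    hsv=cv2.cvtColor(s['pixels'],cv2.COLOR_RGB2HSV)
    g=((hsv[:,:,1]<90)&(hsv[:,:,2]>50)).astype(np.uint8); g[:195]=0;g[268:]=0;g[:,:203]=0;g[:,282:]=0
    n,l,st,ce=cv2.connectedComponentsWithStats(g)
    for i in range(1,n):
        if st[i,4]>200 and st[i,2]<40: print('disc',st[i],ce[i].round(1),onz(s,*ce[i],.015).round(4))
E
python3 -c "
from h import *
s=snap('top');q=snap('side')
cv2.imwrite('pics/c7.png',np.hstack([cv2.resize(s['pixels'][100:280,150:330],None,fx=2.2,fy=2.2),cv2.resize(q['pixels'][80:260,200:380],None,fx=2.2,fy=2.2)])[:,:,::-1])
lids(s)"
```

```text
disc [211 202  26  24 478] [223.7 213.4] [0.4446 0.2933 0.015 ]
disc [248 205  24  24 455] [259.8 216.3] [0.4353 0.1819 0.015 ]
disc [208 234  26  25 502] [220.8 245.8] [0.3451 0.2982 0.015 ]
disc [243 236  26  24 489] [255.3 247.4] [0.3398 0.1932 0.015 ]
```

View pics/c7.png

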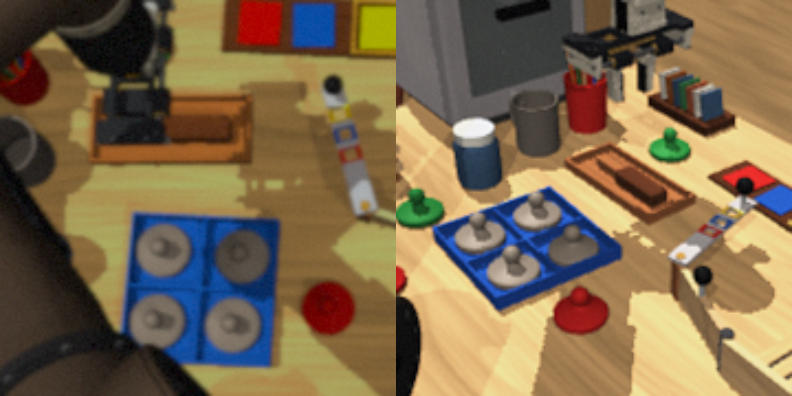

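Call:
{"api": "drive_tool", "payload": {"moves": [[1,0.05,0,0,0,0],[1,0.05,0,0,0,0],[1,0.05,0,0,0,0],[1,0.05,0,0,0,0]], "fingers": 0.05}}

```text
clock: 9.9
tool_pos: [0.4673, 0.2863, 0.1644]
orientation: [179.9, 0.4, -180.0]
force: [0.7, -0.1, 1.5]
opening: 0.0459
```

```bash
python3 -c "
from h import *
to(.4445,0.2895,.07,180)"
```

```text
at [0.4673 0.2863 0.1644] [ 179.9    0.4 -180. ] j [ 52.  11. -21.   0. -57. -52.] t 9.9 op 0.046 F [ 0.7 -0.1  1.5]
-> [0.157, 0.02, 0.628] [0.002, 0.007, 0.001]
```

Call:
{"api": "drive_tool", "payload": {"moves": [[0.16,0.02,0.1,0,0,0],[0.16,0.02,0.4,0,0,0],[0.16,0.02,0.63,0,0,0],[0.16,0.02,0.63,0,0,0]]}}

```text
clock: 10.3
tool_pos: [0.4414, 0.2867, 0.0655]
orientation: [-179.7, 0.1, -180.0]
force: [-0.4, -0.7, 0.9]
opening: 0.0463
```

```bash
python3 -c "
from h import *
q=snap('side')
cv2.imwrite('pics/c8.png',cv2.resize(q['pixels'][120:240,200:340],None,fx=4,fy=4)[:,:,::-1])
to(.4445,0.2895,.0215,180)"
```

```text
at [0.4429 0.288  0.068 ] [-179.9    0.3 -180. ] j [ 55.  16. -30.   0. -44. -55.] t 10.3 op 0.046 F [ 0.3 -0.3  1.2]
-> [-0.009, 0.011, 0.31] [-0.002, 0.004, 0.001]
```

View pics/c8.png

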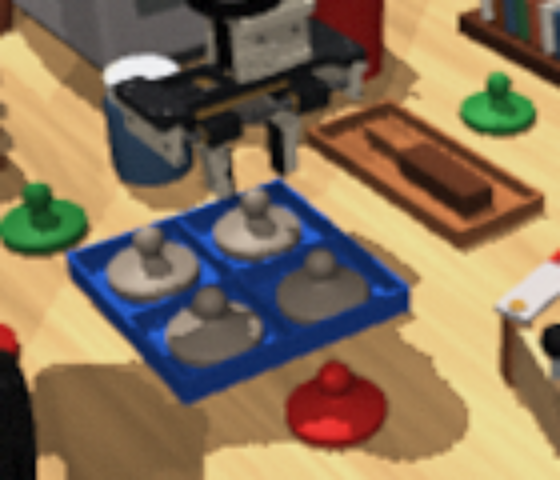

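Call:
{"api": "drive_tool", "payload": {"moves": [[-0.01,0.01,0.2,0,0,0],[-0.01,0.01,0.3,0,0,0],[-0.01,0.01,0.3,0,0,0],[-0.01,0.01,0.3,0,0,0]]}}

```text
clock: 10.75
tool_pos: [0.4456, 0.2901, 0.0245]
orientation: [-179.9, 0.3, -179.9]
force: [0.4, 0.2, -0.4]
opening: 0.0461
```

```bash
python3 -c "
from h import *
q=snap('side')
cv2.imwrite('pics/c9.png',cv2.resize(q['pixels'][120:240,200:340],None,fx=4,fy=4)[:,:,::-1])
to(.4445,0.2895,.0215,180)"
```

```text
at [0.4457 0.2903 0.0248] [-180.     0.4 -179.9] j [ 54.  20. -32.   1. -38. -55.] t 10.8 op 0.046 F [ 0.6 -0.5 -0.5]
-> [0.008, -0.005, 0.022] [-0.001, 0.006, 0.001]
```

View pics/c9.png

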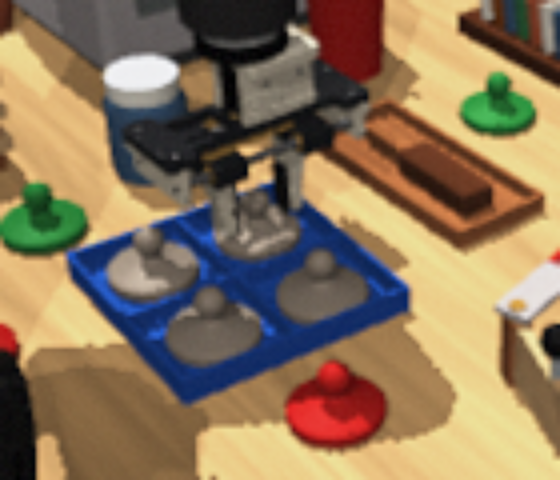

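Call:
{"api": "drive_tool", "payload": {"moves": [[0,0,0.02,0,0,0],[0,0,0.02,0,0,0],[0,0,0.02,0,0,0],[0,0,0.02,0,0,0],[0,0,0.02,0,0,0]], "fingers": -1}}

```text
clock: 11.3
tool_pos: [0.4458, 0.2905, 0.0223]
orientation: [-180.0, 0.4, -179.9]
force: [-1.3, -0.5, 6.8]
opening: 0.0242
```

Call:
{"api": "drive_tool", "payload": {"moves": [[0,0,0,0,0,0],[0,0,-0.2,0,0,0],[0,0,-0.5,0,0,0],[0,0,-0.8,0,0,0],[0,0,-1,0,0,0],[0,0,-1,0,0,0]]}}

```text
clock: 11.9
tool_pos: [0.4466, 0.2924, 0.1769]
orientation: [179.7, 0.7, -179.9]
force: [0.3, 0.3, -1.6]
opening: 0.0242
```

```bash
python3 -c "
from h import *
q=snap('side')
cv2.imwrite('pics/c10.png',cv2.resize(q['pixels'][70:240,200:340],None,fx=3,fy=3)[:,:,::-1])
to(.585,-.3327,.2,178)"
```

```text
at [0.4454 0.2914 0.1743] [ 179.8    0.5 -179.9] j [ 55.   9. -22.   0. -58. -55.] t 11.9 op 0.024 F [ 0.2 -0.7 -2.1]
-> [-0.927, -4.161, -0.176] [0.003, 0.009, 0.034]
```

View pics/c10.png

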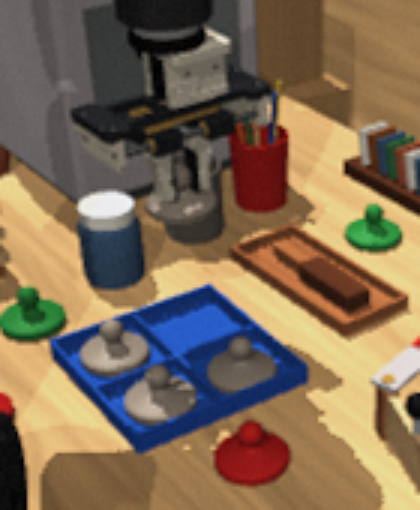

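Call:
{"api": "drive_tool", "payload": {"moves": [[-0.3,-0.3,-0.2,0,0,0],[-0.6,-0.7,-0.2,0,0,0],[-0.6,-1,-0.2,0,0,0],[-0.6,-1,-0.2,0,0,0],[-0.6,-1,-0.2,0,0,0]]}}

```text
clock: 12.45
tool_pos: [0.5352, 0.1376, 0.2027]
orientation: [179.9, 0.4, 179.8]
force: [-1.4, 1.0, -1.1]
opening: 0.0243
```

Call:
{"api": "drive_tool", "payload": {"moves": [[-0.33,-1,0,0,0,0],[-0.33,-1,0,0,0,0],[-0.33,-1,0,0,0,0],[-0.33,-1,0,0,0,0]]}}

```text
clock: 12.85
tool_pos: [0.5841, -0.016, 0.2006]
orientation: [180.0, 0.2, 179.7]
force: [-1.8, -0.1, -1.7]
opening: 0.0241
```

Call:
{"api": "drive_tool", "payload": {"moves": [[0,-1,0,0,0,0],[0,-1,0,0,0,0],[0,-1,0,0,0,0],[0,-1,0,0,0,0]]}}

```text
clock: 13.25
tool_pos: [0.5818, -0.1699, 0.1983]
orientation: [-180.0, -0.0, 179.4]
force: [-0.5, 0.5, -1.7]
opening: 0.0241
```

Call:
{"api": "drive_tool", "payload": {"moves": [[0,-1,0,0,0,0],[0,-1,0,0,0,0],[0,-1,0,0,0,0],[0,-1,0,0,0,0]]}}

```text
clock: 13.65
tool_pos: [0.5791, -0.3236, 0.1957]
orientation: [180.0, -0.2, 179.2]
force: [-0.9, 1.3, -2.3]
opening: 0.0242
```

```bash
python3 -c "
from h import *
s=snap('top','t11')
to(.585,-.3327,.09,178)"
```

```text
at [ 0.5792 -0.322   0.1957] [180.   -0.2 179.2] j [-12.  21.  -3.   0. -66.  11.] t 13.7 op 0.025 F [ 0.4  0.2 -2.6]
-> [-0.042, -0.071, 0.704] [0.001, -0.004, 0.02]
```

Call:
{"api": "drive_tool", "payload": {"moves": [[-0.04,-0.07,0.3,0,0,0.02],[-0.04,-0.07,0.6,0,0,0.02],[-0.04,-0.07,0.7,0,0,0.02],[-0.04,-0.07,0.7,0,0,0.02],[-0.04,-0.07,0.7,0,0,0.02]]}}

```text
clock: 14.2
tool_pos: [0.5859, -0.3321, 0.0922]
orientation: [-180.0, -0.2, 178.1]
force: [1.1, 0.5, -1.2]
opening: 0.0242
```

```bash
python3 -c "
from h import *
q=snap('side','x')
cv2.imwrite('pics/c11.png',cv2.resize(q['pixels'][150:310,330:510],None,fx=3.5,fy=3.5)[:,:,::-1])
to(.585,-.3327,.0275,178)"
```

```text
at [ 0.5864 -0.3323  0.0931] [-1.800e+02 -1.000e-01  1.781e+02] j [-13.  26.  -9.   0. -55.  11.] t 14.2 op 0.024 F [ 0.6 -0.3 -0.9]
-> [0.009, -0.002, 0.437] [-0.001, -0.001, 0.002]
```

View pics/c11.png

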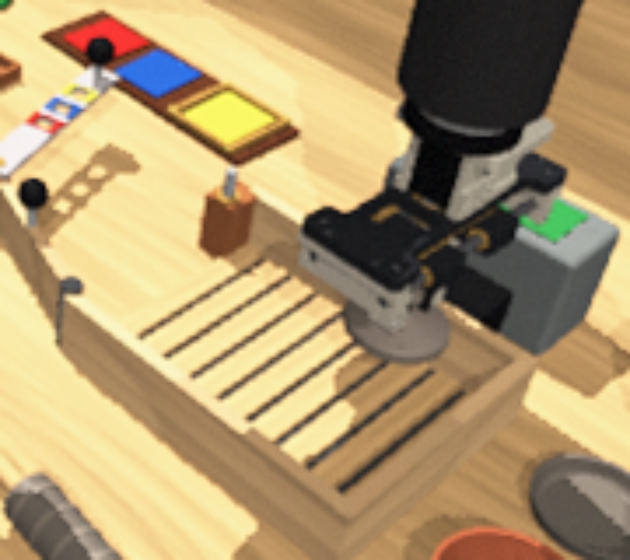

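Call:
{"api": "drive_tool", "payload": {"moves": [[0.01,0,0.2,0,0,0],[0.01,0,0.35,0,0,0],[0.01,0,0.42,0,0,0],[0.01,0,0.43,0,0,0],[0.01,0,0.43,0,0,0]]}}

```text
clock: 14.75
tool_pos: [0.5858, -0.3326, 0.0301]
orientation: [-179.9, 0.0, 178.1]
force: [-0.3, 0.2, -0.4]
opening: 0.024
```

```bash
python3 -c "
from h import *
to(.585,-.3327,.0265,178)"
```

```text
at [ 0.5858 -0.3326  0.0301] [-179.9    0.   178.1] j [-13.  30. -12.   0. -48.  11.] t 14.8 op 0.024 F [-0.3  0.2 -0.4]
-> [0.005, -0.001, 0.024] [-0.001, 0.001, 0.002]
```

Call:
{"api": "drive_tool", "payload": {"moves": [[0,0,0.03,0,0,0],[0,0,0.03,0,0,0],[0,0,0.03,0,0,0]]}}

```text
clock: 15.05
tool_pos: [0.5865, -0.3329, 0.0265]
orientation: [-179.9, 0.1, 178.1]
force: [-0.2, 0.7, -0.7]
opening: 0.0241
```

Call:
{"api": "drive_tool", "payload": {"moves": [[0,0,0,0,0,0],[0,0,0,0,0,0],[0,0,0,0,0,0],[0,0,-0.2,0,0,0],[0,0,-0.4,0,0,0],[0,0,-0.7,0,0,0],[0,0,-1,0,0,0],[0,0,-1,0,0,0]], "fingers": 0.05}}

```text
clock: 15.85
tool_pos: [0.5896, -0.3342, 0.1845]
orientation: [-179.6, 0.7, 178.2]
force: [0.5, 0.3, 0.6]
opening: 0.0463
```

```bash
python3 -c "
from h import *
to(.436,.181,.2,180)"
```

```text
at [ 0.5896 -0.3342  0.1845] [-179.6    0.7  178.2] j [-13.  22.  -3.   0. -64.  11.] t 15.8 op 0.046 F [0.5 0.3 0.6]
-> [1.13, 3.4, -0.14] [-0.006, 0.012, -0.03]
```

Call:
{"api": "drive_tool", "payload": {"moves": [[0,1,-0.1,0,0,0],[0,1,-0.1,0,0,0],[0,1,-0.1,0,0,0],[0,1,-0.1,0,0,0]]}}

```text
clock: 16.25
tool_pos: [0.5952, -0.1796, 0.2001]
orientation: [-179.7, 0.9, 178.5]
force: [-0.1, -0.7, 0.6]
opening: 0.0461
```

Call:
{"api": "drive_tool", "payload": {"moves": [[0,1,0,0,0,0],[0,1,0,0,0,0],[0,1,0,0,0,0],[0,1,0,0,0,0]]}}

```text
clock: 16.65
tool_pos: [0.5995, -0.0255, 0.1994]
orientation: [-179.7, 1.0, 178.7]
force: [-0.0, -0.4, -0.1]
opening: 0.0455
```

Call:
{"api": "drive_tool", "payload": {"moves": [[0.5,1,0,0,0,0],[0.5,1,0,0,0,0],[0.5,1,0,0,0,0],[0.5,1,0,0,0,0]]}}

```text
clock: 17.05
tool_pos: [0.5267, 0.1282, 0.1974]
orientation: [-179.7, 1.0, 178.8]
force: [0.2, -1.2, 0.1]
opening: 0.0465
```

```bash
python3 -c "
from h import *
s=snap('top','t12');q=snap('side','s12')
lids(s)
cv2.imwrite('pics/c12.png',np.hstack([cv2.resize(s['pixels'][85:285,180:480],None,fx=1.3,fy=1.3),cv2.resize(q['pixels'][120:320,200:500],None,fx=1.3,fy=1.3)])[:,:,::-1])
to(.436,.181,.08,180)"
```

```text
disc [247 205  26  24 470] [259.7 216.3] [0.4355 0.1821 0.015 ]
disc [243 236  26  24 487] [255.4 247.5] [0.3396 0.193  0.015 ]
at [0.5272 0.1281 0.1975] [-179.7    1.   178.9] j [ 35.   9. -20.   1. -61. -37.] t 17.1 op 0.046 F [-0.2 -0.7 -0.5]
-> [0.628, 0.345, 0.771] [-0.005, 0.016, -0.019]
```

View pics/c12.png

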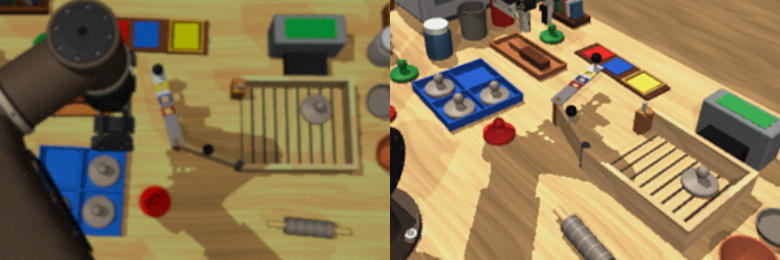

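Call:
{"api": "drive_tool", "payload": {"moves": [[0.62,0.34,0.2,0,0,0],[0.62,0.34,0.5,0,0,0],[0.62,0.34,0.77,0,0,0],[0.62,0.34,0.77,0,0,0]]}}

```text
clock: 17.55
tool_pos: [0.4346, 0.1786, 0.0772]
orientation: [-179.6, 0.8, 178.9]
force: [0.2, -0.2, 0.9]
opening: 0.046
```

```bash
python3 -c "
from h import *
to(.436,.181,.0195,180)"
```

```text
at [0.4346 0.1786 0.0772] [-179.6    0.8  178.9] j [ 47.  10. -37.   1. -43. -49.] t 17.6 op 0.046 F [ 0.2 -0.2  0.9]
-> [-0.003, 0.019, 0.385] [-0.007, 0.013, -0.019]
```

Call:
{"api": "drive_tool", "payload": {"moves": [[0,0.02,0.2,0,0.01,-0.02],[0,0.02,0.35,0,0.01,-0.02],[0,0.02,0.38,0,0.01,-0.02],[0,0.02,0.38,0,0.01,-0.02]]}}

```text
clock: 17.95
tool_pos: [0.4356, 0.1803, 0.0198]
orientation: [-179.5, 0.1, -180.0]
force: [0.3, -0.3, 0.5]
opening: 0.0465
```

```bash
python3 -c "
from h import *
to(.436,.181,.0185,180)"
```

```text
at [0.4356 0.1803 0.0198] [-1.795e+02  1.000e-01 -1.800e+02] j [ 47.  16. -39.   1. -35. -47.] t 17.9 op 0.046 F [ 0.3 -0.3  0.5]
-> [-0.003, 0.005, 0.009] [-0.008, 0.002, 0.0]
```

Call:
{"api": "drive_tool", "payload": {"moves": [[0,0,0,0,0,0],[0,0,0,0,0,0],[0,0,0,0,0,0],[0,0,0,0,0,0],[0,0,0,0,0,0]], "fingers": -1}}

```text
clock: 18.45
tool_pos: [0.4361, 0.1807, 0.0207]
orientation: [-179.6, 0.2, -180.0]
force: [-1.2, -0.7, 7.2]
opening: 0.024
```

Call:
{"api": "drive_tool", "payload": {"moves": [[0,0,0,0,0,0],[0,0,-0.2,0,0,0],[0,0,-0.5,0,0,0],[0,0,-0.8,0,0,0],[0,0,-1,0,0,0],[0,0,-1,0,0,0]]}}

```text
clock: 19.05
tool_pos: [0.4375, 0.1835, 0.1752]
orientation: [-179.9, 0.6, -179.9]
force: [0.9, 1.0, -1.6]
opening: 0.0242
```

```bash
python3 -c "
from h import *
to(.486,-.3305,.2,178)"
```

```text
at [0.4375 0.1835 0.1752] [-179.9    0.6 -179.9] j [ 47.   4. -29.   1. -57. -47.] t 19.1 op 0.024 F [ 0.9  1.  -1.6]
-> [-0.32, -3.428, -0.154] [-0.002, 0.009, 0.035]
```

Call:
{"api": "drive_tool", "payload": {"moves": [[-0.15,-0.3,-0.2,0,0,0],[-0.32,-0.7,-0.2,0,0,0],[-0.32,-1,-0.2,0,0,0],[-0.32,-1,-0.2,0,0,0],[-0.32,-1,-0.2,0,0,0]]}}

```text
clock: 19.55
tool_pos: [0.4848, 0.0313, 0.205]
orientation: [-179.8, 0.5, 179.9]
force: [0.7, 0.1, -1.8]
opening: 0.0242
```

Call:
{"api": "drive_tool", "payload": {"moves": [[0,-1,0,0,0,0],[0,-1,0,0,0,0],[0,-1,0,0,0,0],[0,-1,0,0,0,0]]}}

```text
clock: 19.95
tool_pos: [0.4833, -0.1223, 0.2043]
orientation: [-179.8, 0.3, 179.6]
force: [-0.9, 0.3, -0.8]
opening: 0.0245
```

Call:
{"api": "drive_tool", "payload": {"moves": [[0,-1,0,0,0,0],[0,-1,0,0,0,0],[0,-1,0,0,0,0],[0,-1,0,0,0,0]]}}

```text
clock: 20.35
tool_pos: [0.4818, -0.2756, 0.2034]
orientation: [-179.8, 0.2, 179.4]
force: [0.7, 0.2, -2.1]
opening: 0.0244
```

```bash
python3 -c "
from h import *
to(.486,-.3305,.09,178)"
```

```text
at [ 0.4818 -0.2756  0.2034] [-179.8    0.2  179.4] j [ -9.  10. -17.   0. -63.   9.] t 20.4 op 0.024 F [ 0.7  0.2 -2.1]
-> [-0.028, -0.363, 0.757] [-0.003, 0.004, 0.024]
```

Call:
{"api": "drive_tool", "payload": {"moves": [[-0.02,-0.36,0,0,0,0.02],[-0.02,-0.36,0.3,0,0,0.02],[-0.02,-0.36,0.6,0,0,0.02],[-0.02,-0.36,0.75,0,0,0.02],[-0.02,-0.36,0.75,0,0,0.02],[-0.02,-0.36,0.75,0,0,0.02]]}}

```text
clock: 20.95
tool_pos: [0.4853, -0.3294, 0.0912]
orientation: [-179.8, 0.2, 178.3]
force: [-0.6, -0.5, -0.5]
opening: 0.0246
```

```bash
python3 -c "
from h import *
q=snap('side','x')
cv2.imwrite('pics/c13.png',cv2.resize(q['pixels'][150:310,330:510],None,fx=3.,fy=3.)[:,:,::-1])
to(.486,-.3305,.0245,178)"
```

```text
at [ 0.486  -0.3297  0.0923] [-179.8    0.3  178.3] j [-15.  19. -21.   0. -50.  13.] t 21.0 op 0.024 F [ 0.5  0.3 -1.5]
-> [0.003, -0.004, 0.452] [-0.004, 0.005, 0.005]
```

View pics/c13.png

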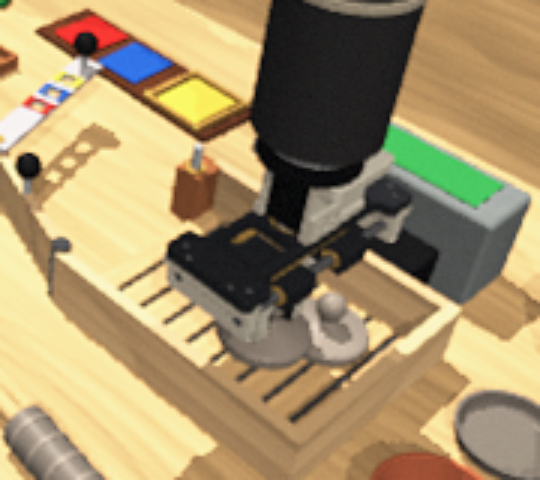

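Call:
{"api": "drive_tool", "payload": {"moves": [[0,0,0.2,0,0,0],[0,0,0.35,0,0,0],[0,0,0.42,0,0,0],[0,0,0.44,0,0,0],[0,0,0.45,0,0,0],[0,0,0.45,0,0,0]]}}

```text
clock: 21.6
tool_pos: [0.4873, -0.3302, 0.026]
orientation: [-179.7, 0.4, 178.3]
force: [-0.2, 0.4, -0.9]
opening: 0.0243
```

Call:
{"api": "drive_tool", "payload": {"moves": [[0,0,0,0,0,0],[0,0,0,0,0,0],[0,0,0,0,0,0],[0,0,-0.2,0,0,0],[0,0,-0.4,0,0,0],[0,0,-0.7,0,0,0],[0,0,-1,0,0,0],[0,0,-1,0,0,0]], "fingers": 0.05}}

```text
clock: 22.4
tool_pos: [0.4896, -0.3313, 0.1834]
orientation: [-179.5, 1.0, 178.4]
force: [0.9, -0.5, 0.1]
opening: 0.0461
```

```bash
python3 -c "
from h import *
to(.3455,.297,.2,180)"
```

```text
at [ 0.4896 -0.3313  0.1834] [-179.5    1.   178.4] j [-15.  14. -15.   0. -60.  13.] t 22.4 op 0.046 F [ 0.9 -0.5  0.1]
-> [1.076, 4.158, -0.169] [-0.009, 0.017, -0.027]
```

Call:
{"api": "drive_tool", "payload": {"moves": [[0,1,-0.1,0,0,0],[0,1,-0.1,0,0,0],[0,1,-0.1,0,0,0],[0,1,-0.1,0,0,0]]}}

```text
clock: 22.8
tool_pos: [0.4946, -0.177, 0.1985]
orientation: [-179.5, 1.2, 178.7]
force: [0.4, -0.4, 0.3]
opening: 0.0459
```

Call:
{"api": "drive_tool", "payload": {"moves": [[0,1,0,0,0,0],[0,1,0,0,0,0],[0,1,0,0,0,0],[0,1,0,0,0,0]]}}

```text
clock: 23.2
tool_pos: [0.4986, -0.0231, 0.1976]
orientation: [-179.5, 1.3, 178.9]
force: [-0.1, -0.7, -0.5]
opening: 0.0461
```

Call:
{"api": "drive_tool", "payload": {"moves": [[0,1,0,0,0,0],[0,1,0,0,0,0],[0,1,0,0,0,0],[0,1,0,0,0,0]]}}

```text
clock: 23.6
tool_pos: [0.5021, 0.1307, 0.1965]
orientation: [-179.6, 1.4, 179.1]
force: [-0.0, -1.0, -0.0]
opening: 0.0458
```

```bash
python3 -c "
from h import *
s=snap('top','t13');q=snap('side','s13')
lids(s)
cv2.imwrite('pics/c14.png',np.hstack([cv2.resize(s['pixels'][85:285,180:480],None,fx=1.3,fy=1.3),cv2.resize(q['pixels'][120:320,200:500],None,fx=1.3,fy=1.3)])[:,:,::-1])
to(.3455,.297,.12,180)"
```

```text
disc [243 236  25  24 486] [255.3 247.5] [0.3396 0.1933 0.015 ]
at [0.5015 0.1277 0.1961] [-179.5    1.3  179. ] j [ 37.   6. -23.   1. -60. -39.] t 23.7 op 0.046 F [ 0.4 -1.3 -0.2]
-> [1.07, 1.115, 0.474] [-0.008, 0.021, -0.016]
```

View pics/c14.png

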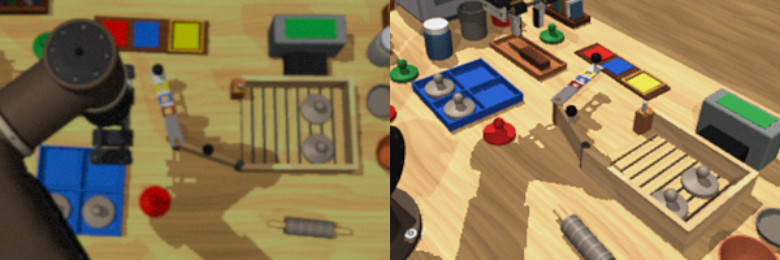

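Call:
{"api": "drive_tool", "payload": {"moves": [[0.5,0.5,0,0,0.02,-0.01],[1,1,0,0,0.02,-0.01],[1,1,0.3,0,0.02,-0.01],[1,1,0.47,0,0.02,-0.01],[1,1,0.47,0,0.02,-0.01],[1,1,0.47,0,0.02,-0.01]]}}

```text
clock: 24.3
tool_pos: [0.3537, 0.2783, 0.1186]
orientation: [-179.3, -0.1, 179.7]
force: [1.2, -0.4, 1.0]
opening: 0.046
```

```bash
python3 -c "
from h import *
to(.3455,.297,.08,180)"
```

```text
at [0.3537 0.2783 0.1186] [-1.793e+02 -1.000e-01  1.797e+02] j [ 64.   6. -35.   0. -50. -64.] t 24.3 op 0.046 F [ 1.2 -0.4  1. ]
-> [0.055, 0.127, 0.256] [-0.011, -0.001, -0.005]
```

Call:
{"api": "drive_tool", "payload": {"moves": [[0.06,0.13,0,-0.01,0,0],[0.06,0.13,0.25,-0.01,0,0],[0.06,0.13,0.25,-0.01,0,0],[0.06,0.13,0.25,-0.01,0,0]]}}

```text
clock: 24.7
tool_pos: [0.3455, 0.296, 0.0813]
orientation: [-179.8, -0.1, 179.6]
force: [0.2, -0.2, 0.3]
opening: 0.0459
```

```bash
python3 -c "
from h import *
q=snap('side')
cv2.imwrite('pics/c15.png',cv2.resize(q['pixels'][120:240,200:340],None,fx=4,fy=4)[:,:,::-1])
print(proj(q,(.3455,.297,.04)))
to(.3455,.297,.0195,180)"
```

```text
(np.float64(237.78532270165982), np.float64(180.14593337506972))
at [0.3458 0.2968 0.082 ] [-179.9   -0.   179.6] j [ 66.   9. -37.   0. -44. -66.] t 24.8 op 0.046 F [-0.6  0.5  0.5]
-> [0.002, 0.002, 0.416] [-0.001, -0.0, -0.006]
```

View pics/c15.png

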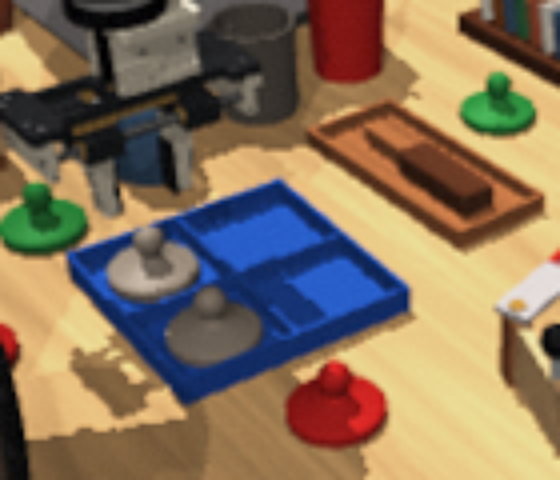

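Call:
{"api": "drive_tool", "payload": {"moves": [[0,0,0.2,0,0,0],[0,0,0.35,0,0,0],[0,0,0.415,0,0,0],[0,0,0.415,0,0,0]]}}

```text
clock: 25.15
tool_pos: [0.3461, 0.2963, 0.0198]
orientation: [-179.9, -0.0, 179.6]
force: [-0.9, -0.1, 0.3]
opening: 0.0461
```

Call:
{"api": "drive_tool", "payload": {"moves": [[0,0,0,0,0,0],[0,0,0,0,0,0],[0,0,0,0,0,0],[0,0,0,0,0,0],[0,0,0,0,0,0]], "fingers": -1}}

```text
clock: 25.65
tool_pos: [0.3464, 0.2968, 0.0206]
orientation: [-179.9, -0.0, 179.6]
force: [-1.7, 0.0, 6.8]
opening: 0.0245
```

Call:
{"api": "drive_tool", "payload": {"moves": [[0,0,0,0,0,0],[0,0,-0.2,0,0,0],[0,0,-0.5,0,0,0],[0,0,-0.8,0,0,0],[0,0,-1,0,0,0],[0,0,-1,0,0,0]]}}

```text
clock: 26.25
tool_pos: [0.3477, 0.2992, 0.1751]
orientation: [179.7, 0.2, 179.7]
force: [-0.2, -0.3, -2.3]
opening: 0.0243
```

```bash
python3 -c "
from h import *
to(.589,-.211,.2,178)"
```

```text
at [0.3477 0.2992 0.1751] [179.7   0.2 179.7] j [ 66.   2. -30.   0. -57. -66.] t 26.2 op 0.024 F [-0.2 -0.3 -2.3]
-> [-1.63, -3.391, -0.179] [0.006, 0.004, 0.028]
```

Call:
{"api": "drive_tool", "payload": {"moves": [[-0.4,-0.1,-0.2,0,0,0],[-0.8,-0.4,-0.2,0,0,0],[-1,-0.8,-0.2,0,0,0],[-1,-1,-0.2,0,0,0],[-1,-1,-0.2,0,0,0],[-1,-1,-0.2,0,0,0]]}}

```text
clock: 26.85
tool_pos: [0.4971, 0.1448, 0.2037]
orientation: [179.7, 0.1, 179.4]
force: [-0.3, 0.7, -2.2]
opening: 0.0241
```

Call:
{"api": "drive_tool", "payload": {"moves": [[-0.6,-1,0,0,0,0],[-0.6,-1,0,0,0,0],[-0.6,-1,0,0,0,0],[-0.6,-1,0,0,0,0]]}}

```text
clock: 27.25
tool_pos: [0.5862, -0.0084, 0.2019]
orientation: [179.8, 0.0, 179.4]
force: [-0.1, 1.0, -2.5]
opening: 0.024
```

Call:
{"api": "drive_tool", "payload": {"moves": [[0,-1,0,0,0,0],[0,-1,0,0,0,0],[0,-1,0,0,0,0],[0,-1,0,0,0,0]]}}

```text
clock: 27.65
tool_pos: [0.5833, -0.1627, 0.1997]
orientation: [179.8, -0.1, 179.1]
force: [-0.3, -0.4, -2.2]
opening: 0.0244
```

```bash
python3 -c "
from h import *
to(.589,-.211,.09,178)"
```

```text
at [ 0.5833 -0.1627  0.1997] [ 1.798e+02 -1.000e-01  1.791e+02] j [  3.  15. -10.  -0. -64.  -4.] t 27.6 op 0.024 F [-0.3 -0.4 -2.2]
-> [-0.044, -0.324, 0.73] [0.003, -0.002, 0.018]
```

Call:
{"api": "drive_tool", "payload": {"moves": [[-0.04,-0.32,0,0,0,0.02],[-0.04,-0.32,0.3,0,0,0.02],[-0.04,-0.32,0.6,0,0,0.02],[-0.04,-0.32,0.73,0,0,0.02],[-0.04,-0.32,0.73,0,0,0.02],[-0.04,-0.32,0.73,0,0,0.02]]}}

```text
clock: 28.25
tool_pos: [0.5887, -0.21, 0.09]
orientation: [179.8, -0.2, 178.0]
force: [0.3, 0.4, -1.1]
opening: 0.0244
```

```bash
python3 -c "
from h import *
q=snap('side','x')
cv2.imwrite('pics/c16.png',cv2.resize(q['pixels'][150:310,330:510],None,fx=3.,fy=3.)[:,:,::-1])
to(.589,-.211,.0245,178)"
```

```text
at [ 0.5895 -0.2101  0.0912] [179.8  -0.  178. ] j [ -2.  23. -15.  -0. -52.  -0.] t 28.3 op 0.024 F [-0.2  0.1 -1. ]
-> [0.003, -0.008, 0.444] [0.003, -0.0, -0.001]
```

View pics/c16.png

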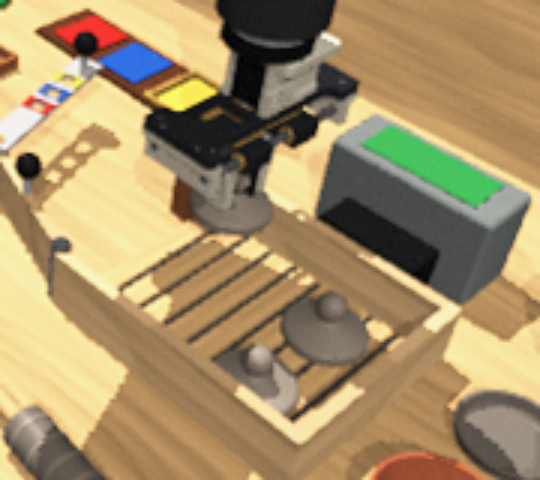

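Call:
{"api": "drive_tool", "payload": {"moves": [[0,0,0.2,0,0,0],[0,0,0.35,0,0,0],[0,0,0.41,0,0,0],[0,0,0.44,0,0,0],[0,0,0.44,0,0,0],[0,0,0.44,0,0,0]]}}

```text
clock: 28.9
tool_pos: [0.5905, -0.21, 0.0266]
orientation: [179.8, 0.1, 178.0]
force: [0.4, 0.4, -1.9]
opening: 0.0241
```

Call:
{"api": "drive_tool", "payload": {"moves": [[0,0,0,0,0,0],[0,0,0,0,0,0],[0,0,0,0,0,0],[0,0,-0.2,0,0,0],[0,0,-0.4,0,0,0],[0,0,-0.7,0,0,0],[0,0,-1,0,0,0],[0,0,-1,0,0,0]], "fingers": 0.05}}

```text
clock: 29.7
tool_pos: [0.5939, -0.2114, 0.1843]
orientation: [180.0, 0.8, 178.0]
force: [0.7, 0.3, 0.1]
opening: 0.0461
```

```bash
python3 -c "
from h import *
to(.341,.193,.2,180)"
```

```text
at [ 0.5939 -0.2114  0.1843] [180.    0.8 178. ] j [ -2.  18.  -9.  -0. -62.  -0.] t 29.7 op 0.046 F [0.7 0.3 0.1]
-> [1.776, 2.637, -0.127] [0.0, 0.013, -0.033]
```

Call:
{"api": "drive_tool", "payload": {"moves": [[0,1,-0.1,0,0,0],[0,1,-0.1,0,0,0],[0,1,-0.1,0,0,0],[0,1,-0.1,0,0,0]]}}

```text
clock: 30.1
tool_pos: [0.6, -0.0568, 0.201]
orientation: [179.9, 1.0, 178.3]
force: [-0.0, -0.5, 0.6]
opening: 0.0463
```

Call:
{"api": "drive_tool", "payload": {"moves": [[0.4,1,0,0,0.01,-0.03],[0.4,1,0,0,0.01,-0.03],[0.4,1,0,0,0.01,-0.03],[0.4,1,0,0,0.01,-0.03]]}}

```text
clock: 30.5
tool_pos: [0.5433, 0.0978, 0.2005]
orientation: [179.9, 0.4, -179.8]
force: [-0.8, 0.3, -0.9]
opening: 0.0458
```

Call:
{"api": "drive_tool", "payload": {"moves": [[0.7,0.65,0,0,0,0],[0.7,0.65,0,0,0,0],[0.7,0.65,0,0,0,0],[0.7,0.65,0,0,0,0]]}}

```text
clock: 30.9
tool_pos: [0.4352, 0.1973, 0.2004]
orientation: [179.8, 0.4, -179.5]
force: [-0.1, -0.0, -0.9]
opening: 0.0458
```

```bash
python3 -c "
from h import *
s=snap('top','t14');q=snap('side','s14')
lids(s)
cv2.imwrite('pics/c17.png',np.hstack([cv2.resize(s['pixels'][85:285,180:480],None,fx=1.3,fy=1.3),cv2.resize(q['pixels'][120:320,200:500],None,fx=1.3,fy=1.3)])[:,:,::-1])
print(proj(q,(.341,.193,.04)))
to(.341,.193,.08,180)"
```

```text
disc [243 233  26  27 486] [255.4 247.5] [0.3397 0.193  0.015 ]
(np.float64(253.40239118312178), np.float64(195.29050609168738))
at [0.4375 0.1955 0.2004] [ 179.8    0.4 -179.6] j [ 48.   3. -26.   0. -61. -48.] t 31.0 op 0.046 F [-0.8 -1.6  0.6]
-> [0.65, -0.014, 0.798] [0.003, 0.007, 0.007]
```

View pics/c17.png

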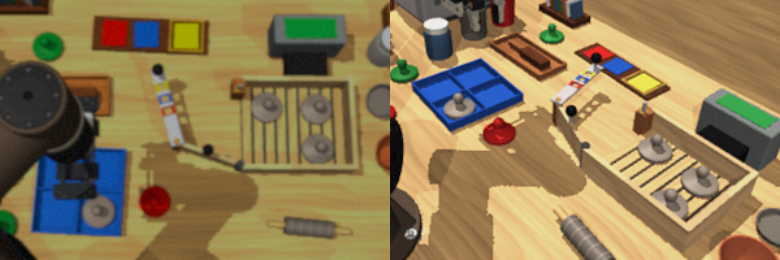

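Call:
{"api": "drive_tool", "payload": {"moves": [[0.65,-0.01,0,0,0,0],[0.65,-0.01,0.3,0,0,0],[0.65,-0.01,0.6,0,0,0],[0.65,-0.01,0.8,0,0,0],[0.65,-0.01,0.8,0,0,0],[0.65,-0.01,0.8,0,0,0]]}}

```text
clock: 31.6
tool_pos: [0.3419, 0.1932, 0.0802]
orientation: [179.9, 0.4, -179.6]
force: [-0.1, 0.4, 0.4]
opening: 0.0457
```

```bash
python3 -c "
from h import *
to(.341,.193,.0195,180)"
```

```text
at [0.3419 0.1932 0.0802] [ 179.9    0.4 -179.6] j [ 59.   3. -45.   0. -42. -59.] t 31.6 op 0.046 F [-0.1  0.4  0.4]
-> [0.009, -0.002, 0.404] [0.001, 0.007, 0.006]
```

Reachable. Descend and grip.

Call:
{"api": "drive_tool", "payload": {"moves": [[0,0,0.2,0,0,0],[0,0,0.35,0,0,0],[0,0,0.4,0,0,0],[0,0,0.4,0,0,0]]}}

```text
clock: 32.0
tool_pos: [0.3432, 0.1936, 0.0207]
orientation: [180.0, 0.4, -179.7]
force: [-0.1, 0.2, 0.1]
opening: 0.0456
```

Call:
{"api": "drive_tool", "payload": {"moves": [[0,0,0,0,0,0],[0,0,0,0,0,0],[0,0,0,0,0,0],[0,0,0,0,0,0],[0,0,0,0,0,0]], "fingers": -1}}

```text
clock: 32.5
tool_pos: [0.3435, 0.194, 0.0215]
orientation: [179.9, 0.5, -179.7]
force: [-2.1, -0.4, 8.8]
opening: 0.0243
```

Call:
{"api": "drive_tool", "payload": {"moves": [[0,0,0,0,0,0],[0,0,-0.2,0,0,0],[0,0,-0.5,0,0,0],[0,0,-0.8,0,0,0],[0,0,-1,0,0,0],[0,0,-1,0,0,0]]}}

```text
clock: 33.1
tool_pos: [0.3438, 0.1958, 0.1758]
orientation: [179.5, 0.8, -179.6]
force: [0.1, -0.1, -2.2]
opening: 0.0246
```

```bash
python3 -c "
from h import *
to(.489,-.209,.2,178)"
```

```text
at [0.3438 0.1958 0.1758] [ 179.5    0.8 -179.6] j [ 59.  -5. -37.   0. -57. -59.] t 33.1 op 0.025 F [ 0.1 -0.1 -2.2]
-> [-0.952, -2.704, -0.171] [0.008, 0.013, 0.04]
```

Call:
{"api": "drive_tool", "payload": {"moves": [[-0.4,0,-0.2,0,0,0],[-0.7,-0.2,-0.2,0,0,0],[-0.95,-0.4,-0.2,0,0,0],[-0.95,-0.7,-0.2,0,0,0],[-0.95,-1,-0.2,0,0,0.02],[-0.95,-1,-0.2,0,0,0.02]]}}

```text
clock: 33.7
tool_pos: [0.4858, 0.0418, 0.2049]
orientation: [179.6, 0.6, 178.8]
force: [-1.1, 0.5, -1.8]
opening: 0.0242
```

Call:
{"api": "drive_tool", "payload": {"moves": [[0,-1,0,0,0,0.02],[0,-1,0,0,0,0.02],[0,-1,0,0,0,0.02],[0,-1,0,0,0,0.02]]}}

```text
clock: 34.1
tool_pos: [0.4813, -0.1121, 0.2026]
orientation: [179.6, 0.4, 177.4]
force: [-0.3, 1.3, -0.7]
opening: 0.0246
```

```bash
python3 -c "
from h import *
to(.489,-.209,.09,178)"
```

```text
at [ 0.4813 -0.1121  0.2026] [179.6   0.4 177.4] j [  9.   4. -24.  -0. -62. -12.] t 34.1 op 0.025 F [-0.3  1.3 -0.7]
-> [-0.075, -0.648, 0.747] [0.006, 0.007, -0.01]
```

Call:
{"api": "drive_tool", "payload": {"moves": [[-0.07,-0.65,0,0,0,-0.01],[-0.07,-0.65,0,0,0,-0.01],[-0.07,-0.65,0.3,0,0,-0.01],[-0.07,-0.65,0.6,0,0,-0.01],[-0.07,-0.65,0.75,0,0,-0.01],[-0.07,-0.65,0.75,0,0,-0.01],[-0.07,-0.65,0.75,0,0,-0.01]]}}

```text
clock: 34.8
tool_pos: [0.4884, -0.209, 0.0896]
orientation: [179.6, 0.4, 178.0]
force: [0.4, -0.2, -1.6]
opening: 0.0241
```

```bash
python3 -c "
from h import *
q=snap('side','x')
cv2.imwrite('pics/c18.png',cv2.resize(q['pixels'][150:310,330:510],None,fx=3.,fy=3.)[:,:,::-1])
to(.488,-.209,.0255,178)"
```

```text
at [ 0.4893 -0.2091  0.0905] [179.6   0.5 178.1] j [ -2.  15. -28.  -0. -47.   1.] t 34.9 op 0.024 F [ 0.8 -0.2 -1. ]
-> [0.012, -0.003, 0.433] [0.006, 0.008, 0.001]
```

View pics/c18.png

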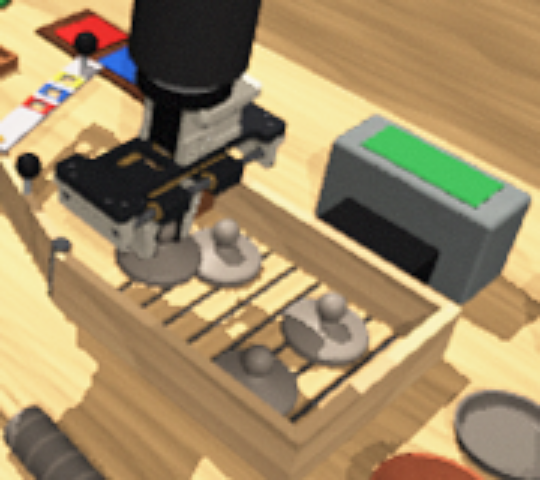

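Call:
{"api": "drive_tool", "payload": {"moves": [[0.01,0,0.2,0,0,0],[0.01,0,0.35,0,0,0],[0.01,0,0.4,0,0,0],[0.01,0,0.43,0,0,0],[0.01,0,0.43,0,0,0],[0.01,0,0.43,0,0,0]]}}

```text
clock: 35.45
tool_pos: [0.4893, -0.2087, 0.0272]
orientation: [179.7, 0.6, 178.1]
force: [-0.5, 0.4, -1.3]
opening: 0.0243
```

Call:
{"api": "drive_tool", "payload": {"moves": [[0,0,0,0,0,0],[0,0,0,0,0,0],[0,0,0,0,0,0],[0,0,-0.2,0,0,0],[0,0,-0.4,0,0,0],[0,0,-0.7,0,0,0],[0,0,-1,0,0,0],[0,0,-1,0,0,0]], "fingers": 0.05}}

```text
clock: 36.25
tool_pos: [0.4913, -0.2105, 0.1842]
orientation: [179.8, 1.3, 178.1]
force: [1.8, -0.1, -0.3]
opening: 0.0461
```

```bash
python3 -c "
from h import *
to(.62,.19,.25,195)"
```

```text
at [ 0.4913 -0.2105  0.1842] [179.8   1.3 178.1] j [ -2.   9. -21.  -0. -59.   1.] t 36.2 op 0.046 F [ 1.8 -0.1 -0.3]
-> [-0.781, 2.698, -0.411] [0.001, 0.021, -0.281]
```

```bash
python3 - <<'E'
from h import *
s=snap('top');q=snap('side')
s['pixels']=cv2.imread('pics/t14.png')[:,:,::-1]; q['pixels']=cv2.imread('pics/s14.png')[:,:,::-1]
def blob(im,c,r,f):
    u,v=c; p=im[v-r:v+r+1,u-r:u+r+1].astype(float); w=f(p); 
    yy,xx=np.mgrid[-r:r+1,-r:r+1]; return u+(w*xx).sum()/w.sum(), v+(w*yy).sum()/w.sum(), w.sum()
dark=lambda p: np.clip(70-p.max(2),0,40)
for n,a,b in [('stay',(301,138),(358,164)),('gate',(340,200),(339,205))]:
    A=blob(s['pixels'],a,6,dark);B=blob(q['pixels'],b,5,dark);X,e=tri(s,A[:2],q,B[:2]);print(n,A,B,X.round(4),round(e,4), 'onz', onz(s,A[0],A[1],.099 if n=='stay' else .092).round(4))
big=np.hstack([cv2.resize(s['pixels'][125:220,285:380],None,fx=6,fy=6,interpolation=cv2.INTER_CUBIC)])
cv2.imwrite('pics/c19.png',big[:,:,::-1])
cv2.imwrite('pics/c20.png',cv2.resize(q['pixels'][140:240,320:420],None,fx=6,fy=6,interpolation=cv2.INTER_CUBIC)[:,:,::-1])
E
```

```text
stay (np.float64(300.9963008631319), np.float64(138.25832305795313), np.float64(1622.0)) (np.float64(358.0167714884696), np.float64(164.37945492662473), np.float64(1908.0)) [0.6567 0.0538 0.0988] 0.0027 onz [0.6577 0.053  0.099 ]
gate (np.float64(339.50706940874034), np.float64(200.28598971722366), np.float64(1556.0)) (np.float64(339.01832590391285), np.float64(204.9692917285785), np.float64(2019.0)) [ 0.4695 -0.0599  0.0925] 0.0008 onz [ 0.4699 -0.0601  0.092 ]
```

View pics/c19.png

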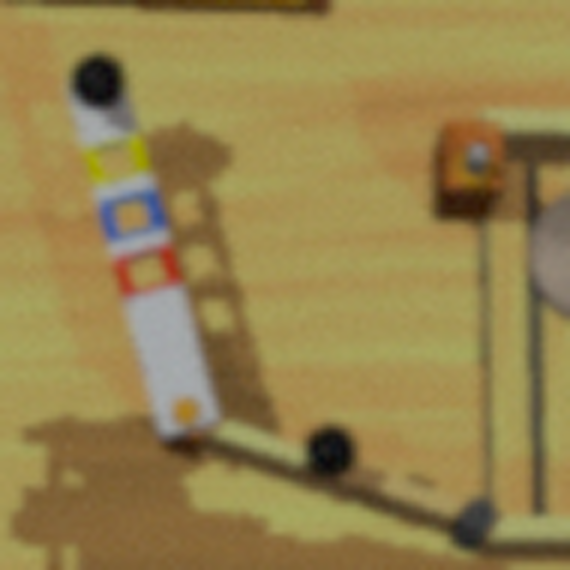

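View pics/c20.png

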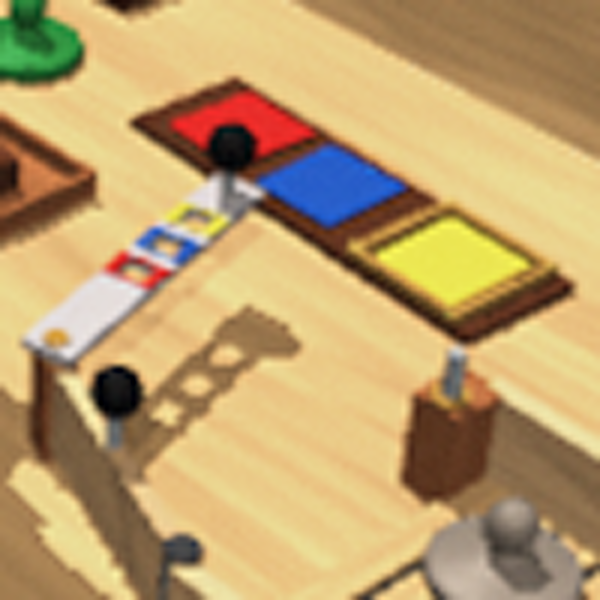

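```bash
python3 - <<'E'
from h import *
s=snap('top');q=snap('side')
c=lambda u,v:((u+.5)/6-.5+285,(v+.5)/6-.5+125)
d=lambda u,v:((u+.5)/6-.5+320,(v+.5)/6-.5+140)
X,e=tri(s,c(477,150),q,d(457,350));print('pegtop',X.round(4),e)
peg=onz(s,*c(477,150),.09);print(peg, onz(q,*d(457,350),.09))
piv=onz(s,*c(187,411),.071);X,e=tri(s,c(187,411),q,d(57,338));print('piv',piv,X,e)
h=onz(s,*c(474,522),.066);X,e=tri(s,c(474,522),q,d(183,548));print('hinge',h,X,e)
hy=onz(s,*c(119,160),.07);X,e=tri(s,c(119,160),q,d(196,218));print('hy',hy,X,e)
kn=np.array([.6568,.0536,.099]);gk=np.array([.4697,-.06,.092])
print('kn-piv',np.linalg.norm((kn-piv)[:2]),'piv-gk',np.linalg.norm((piv-gk)[:2]),'gk-h',np.linalg.norm((gk-h)[:2]),'piv-h',np.linalg.norm((piv-h)[:2]),'peg-h',np.linalg.norm((peg-h)[:2]),'hy-piv',np.linalg.norm((hy-piv)[:2]),np.degrees(np.arctan2(*(kn-piv)[[1,0]])))
to(.657,.053,.2,-75.5)
E
```

```text
pegtop [ 0.6247 -0.1354  0.0884] 0.0019730604220202196
[ 0.62498266 -0.13586657  0.09      ] [ 0.62183472 -0.13630361  0.09      ]
piv [0.49607462 0.0093099  0.071     ] [0.49490348 0.0099376  0.07201742] 0.002249886175927377
hinge [ 0.44063274 -0.13259824  0.066     ] [ 0.44235391 -0.13380734  0.06172753] 0.00242662257619958
hy [0.62649081 0.04352493 0.07      ] [0.62442508 0.04438753 0.07225068] 0.003181901764681525
kn-piv 0.16671610811342952 piv-gk 0.07415849717439961 gk-h 0.07820108709299642 piv-h 0.15235393647830778 peg-h 0.18437889333748195 hy-piv 0.13482970643131154 15.406280617422492
at [ 0.487  -0.2094  0.1766] [179.6   0.6 178.1] j [ -2.   9. -22.  -0. -59.   1.] t 36.5 op 0.046 F [-0.3  0.7 -0.8]
-> [-1.075, 1.787, -0.134] [-0.005, 0.012, -1.774]
```

Call:
{"api": "drive_tool", "payload": {"moves": [[-0.54,0.9,-0.2,0,0,-0.9],[-0.54,0.9,-0.2,0,0,-0.9],[-0.54,0.9,-0.2,0,0,-0.9],[-0.54,0.9,-0.2,0,0,-0.9],[-0.54,0.9,-0.2,0,0,-0.9],[-0.54,0.9,-0.2,0,0,-0.9],[-0.54,0.9,-0.2,0,0,-0.9],[-0.54,0.9,-0.2,0,0,-0.9]], "fingers": 0.3}}

```text
clock: 37.25
tool_pos: [0.5715, -0.0773, 0.2066]
orientation: [-179.9, 0.5, -127.9]
force: [-0.9, 0.1, 0.3]
opening: 0.057
```

```bash
python3 -c "
from h import *
to(.657,.0535,.2,-75.5)"
```

```text
at [ 0.5715 -0.0773  0.2066] [-179.9    0.5 -127.9] j [ 12.  12. -14.  -0. -64.  41.] t 37.2 op 0.057 F [-0.9  0.1  0.3]
-> [-1.038, 0.086, 0.053] [-0.006, 0.007, -0.873]
```

Call:
{"api": "drive_tool", "payload": {"moves": [[-1,0.08,0,0,0,-0.87],[-1,0.08,0,0,0,-0.87],[-1,0.08,0,0,0,-0.87],[-1,0.08,0,0,0,-0.87],[-1,0.08,0,0,0,-0.87],[-1,0.08,0,0,0,-0.87],[-1,0.08,0,0,0,-0.87],[-1,0.08,0,0,0,-0.87]]}}

```text
clock: 38.05
tool_pos: [0.654, 0.0482, 0.207]
orientation: [-179.6, 0.2, -76.0]
force: [0.4, -0.3, -0.4]
opening: 0.0566
```

```bash
python3 -c "
from h import *
to(.657,.0535,.12,-75.5)"
```

```text
at [0.654  0.0482 0.207 ] [-179.6    0.2  -76. ] j [ 21.  19.  -4.  -0. -67.  83.] t 38.0 op 0.057 F [ 0.4 -0.3 -0.4]
-> [-0.027, -0.024, 0.58] [-0.007, 0.003, -0.008]
```

Call:
{"api": "drive_tool", "payload": {"moves": [[-0.03,-0.02,0,0,0,0],[-0.03,-0.02,0.3,0,0,0],[-0.03,-0.02,0.52,0,0,0],[-0.03,-0.02,0.52,0,0,0]]}}

```text
clock: 38.45
tool_pos: [0.653, 0.0531, 0.124]
orientation: [179.9, 0.2, -76.2]
force: [0.7, 0.4, -0.5]
opening: 0.0568
```

```bash
python3 -c "
from h import *
q=snap('side')
cv2.imwrite('pics/c21.png',cv2.resize(q['pixels'][110:230,300:440],None,fx=4,fy=4)[:,:,::-1])
to(.657,.0535,.078,-75.5)"
```

```text
at [0.6549 0.0533 0.1272] [-179.9    0.2  -76.1] j [ 22.  23.  -9.  -0. -58.  82.] t 38.5 op 0.057 F [1.  0.3 0.9]
-> [0.003, -0.013, 0.328] [-0.002, 0.003, -0.01]
```

View pics/c21.png

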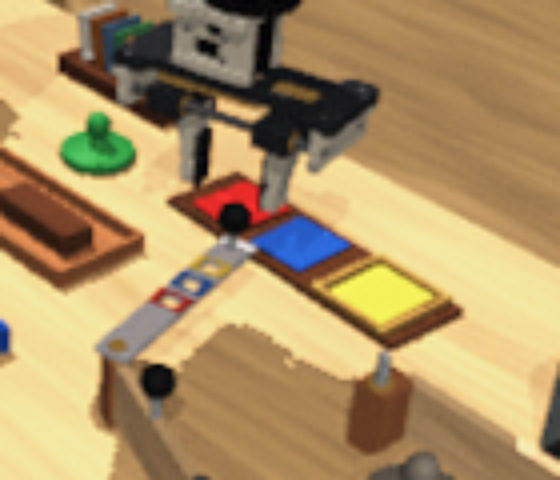

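Gripper straddles the stay knob (crop 235,215). Descend.

Call:
{"api": "drive_tool", "payload": {"moves": [[0,-0.01,0.15,0,0,0],[0,-0.01,0.28,0,0,0],[0,-0.01,0.32,0,0,0],[0,-0.01,0.32,0,0,0]]}}

```text
clock: 38.9
tool_pos: [0.6571, 0.0539, 0.0802]
orientation: [-179.8, 0.2, -76.1]
force: [-0.5, 0.3, 0.4]
opening: 0.0568
```

```bash
python3 -c "
from h import *
q=snap('side');s=snap('top')
cv2.imwrite('pics/c22.png',np.hstack([cv2.resize(q['pixels'][110:230,300:420],None,fx=3.2,fy=3.2),cv2.resize(s['pixels'][100:220,270:390],None,fx=3.2,fy=3.2)])[:,:,::-1])
to(.657,.0535,.078,-75.5)"
```

```text
at [0.6577 0.0541 0.0811] [-179.7    0.2  -76.1] j [ 22.  26. -12.  -0. -52.  82.] t 39.0 op 0.057 F [0.8 0.3 0.5]
-> [0.003, 0.005, 0.021] [-0.004, 0.003, -0.01]
```

View pics/c22.png

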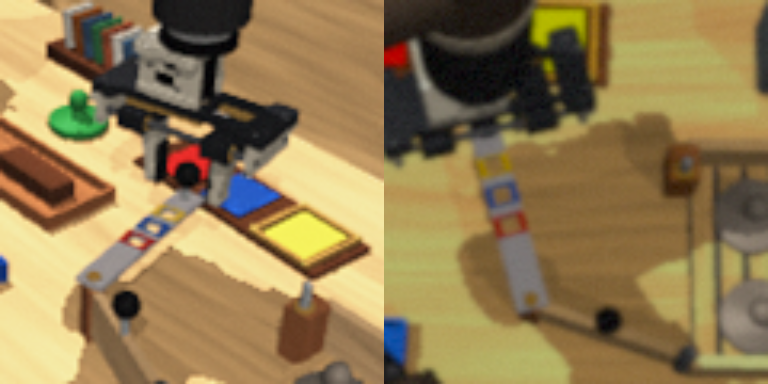

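Call:
{"api": "drive_tool", "payload": {"moves": [[0,0,0.02,0,0,0],[0,0,0.02,0,0,0],[0,0,0.02,0,0,0],[0,0,0.02,0,0,0],[0,0,0.02,0,0,0]], "fingers": -1}}

```text
clock: 39.5
tool_pos: [0.6578, 0.0541, 0.0783]
orientation: [-179.7, 0.2, -76.1]
force: [-0.1, 0.1, -0.1]
opening: 0.0264
```

```bash
cat >> h.py <<'E'
H=np.array([.4425,-.1335]);P=np.array([.623,-.1365])
def kn(gate,swing,th):
    "gate, swing deg world-rel bay dir -0.95; returns knob xyz, arm dir deg, tcp"
    g=np.radians(gate-.95); a=g-np.radians(swing)
    piv=H+.155*np.array([np.cos(g),np.sin(g)])
    r=.168*np.cos(th)-.032*np.sin(th); z=.067+.168*np.sin(th)+.032*np.cos(th)
    k=piv+r*np.array([np.cos(a),np.sin(a)])
    return k,z,np.degrees(a)
def inv(x,y,r=.168):
    d=np.array([x,y])-H;L=np.hypot(*d);b=np.arctan2(d[1],d[0])
    A=np.arccos((.155**2+L*L-r*r)/(2*.155*L)); g=b+A
    piv=H+.155*np.array([np.cos(g),np.sin(g)]); a=np.arctan2(*(np.array([x,y])-piv)[::-1])
    return np.degrees(g)+.95,np.degrees(g-a),piv
E
python3 -c "
from h import *
o=sensors.get_obs();print(inv(*o['tool_pos'][:2]))
for g,s,t in [(71,55,0),(71,55,.4),(64,72,.4),(56,90,.4),(46.7,102,.4),(46.7,103.35,.4),(46.7,103.35,.3),(46.7,103.35,.2),(46.7,103.35,.1),(46.7,103.35,0)]:
    k,z,a=kn(g,s,t); print(g,s,t,k.round(4),round(z,4),'yaw',round(a-90,1))
to(.657,.0535,.08,-75.5)"
```

```text
(np.float64(71.13462835412058), np.float64(55.78189124177825), array([0.4950435 , 0.01232243]))
71 55 0 [0.6576 0.0558] 0.099 yaw -75.0
71 55 0.4 [0.6328 0.0491] 0.1619 yaw -75.0
64 72 0.4 [ 0.6533 -0.0175] 0.1619 yaw -99.0
56 90 0.4 [ 0.6479 -0.088 ] 0.1619 yaw -125.0
46.7 102 0.4 [ 0.6297 -0.1408] 0.1619 yaw -146.2
46.7 103.35 0.4 [ 0.6269 -0.1426] 0.1619 yaw -147.6
46.7 103.35 0.3 [ 0.6316 -0.15  ] 0.1472 yaw -147.6
46.7 103.35 0.2 [ 0.6355 -0.1561] 0.1317 yaw -147.6
46.7 103.35 0.1 [ 0.6385 -0.1609] 0.1156 yaw -147.6
46.7 103.35 0 [ 0.6407 -0.1643] 0.099 yaw -147.6
at [0.6578 0.0541 0.0783] [-179.7    0.2  -76.1] j [ 22.  26. -12.  -0. -52.  82.] t 39.5 op 0.026 F [-0.1  0.1 -0.1]
-> [0.003, 0.006, -0.011] [-0.005, 0.003, -0.01]
```

```bash
cat >> h.py <<'E'
def way(L):
    for g,s,t in L:
        k,z,a=kn(g,s,t); print((g,s,t),k.round(4),round(z-.0207,4)); to(k[0],k[1],z-.0207,a-90)
E
python3 -c "
from h import *
way([(71.1,55.8,.15),(71.1,55.8,.3),(71.1,55.8,.42)])"|grep '>'
```

```text
-> [0.001, 0.043, -0.165] [-0.005, 0.003, -0.008]
-> [0.001, 0.111, -0.322] [-0.005, 0.003, -0.008]
-> [0.002, 0.182, -0.439] [-0.005, 0.003, -0.008]
```

Call:
{"api": "drive_tool", "payload": {"moves": [[0,0.04,-0.165,0,0,0],[0,0.11,-0.32,0,0,0],[0,0.18,-0.44,0,0,0],[0,0.18,-0.44,0,0,0]]}}

```text
clock: 39.9
tool_pos: [0.6312, 0.0472, 0.1466]
orientation: [-179.6, 0.2, -76.1]
force: [1.8, -1.2, -1.0]
opening: 0.0261
```

```bash
python3 -c "
from h import *
way([(69,60,.42),(67,65,.42),(65,70,.42),(63,75,.42),(61,80,.42)])
q=snap('side');s=snap('top')
cv2.imwrite('pics/c23.png',np.hstack([cv2.resize(q['pixels'][110:230,300:420],None,fx=3.2,fy=3.2),cv2.resize(s['pixels'][100:220,270:390],None,fx=3.2,fy=3.2)])[:,:,::-1])
"
```

```text
(69, 60, 0.42) [0.6394 0.0299] 0.144
at [0.6312 0.0472 0.1466] [-179.6    0.2  -76.1] j [ 22.  20. -11.  -0. -58.  82.] t 39.9 op 0.026 F [ 1.8 -1.2 -1. ]
-> [0.125, -0.025, 0.017] [-0.007, 0.003, 0.097]
(67, 65, 0.42) [0.6457 0.0107] 0.144
at [0.6312 0.0472 0.1466] [-179.6    0.2  -76.1] j [ 22.  20. -11.  -0. -58.  82.] t 39.9 op 0.026 F [ 1.8 -1.2 -1. ]
-> [0.259, -0.036, 0.017] [-0.007, 0.004, 0.214]
(65, 70, 0.42) [ 0.6499 -0.0087] 0.144
at [0.6312 0.0472 0.1466] [-179.6    0.2  -76.1] j [ 22.  20. -11.  -0. -58.  82.] t 39.9 op 0.026 F [ 1.8 -1.2 -1. ]
-> [0.391, -0.032, 0.016] [-0.007, 0.004, 0.331]
(63, 75, 0.42) [ 0.6519 -0.028 ] 0.144
at [0.6312 0.0472 0.1466] [-179.6    0.2  -76.1] j [ 22.  20. -11.  -0. -58.  82.] t 39.9 op 0.026 F [ 1.8 -1.2 -1. ]
-> [0.52, -0.014, 0.016] [-0.006, 0.004, 0.447]
(61, 80, 0.42) [ 0.6518 -0.0471] 0.144
at [0.6312 0.0472 0.1466] [-179.6    0.2  -76.1] j [ 22.  20. -11.  -0. -58.  82.] t 39.9 op 0.026 F [ 1.8 -1.2 -1. ]
-> [0.643, 0.018, 0.015] [-0.006, 0.005, 0.564]
```

View pics/c23.png

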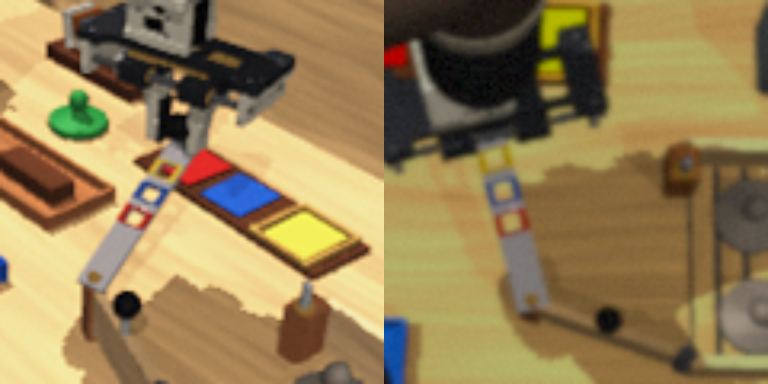

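Call:
{"api": "drive_tool", "payload": {"moves": [[0.06,-0.02,0.015,0,0,0.05],[0.125,-0.025,0.015,0,0,0.1],[0.19,-0.03,0.015,0,0,0.155],[0.26,-0.035,0.015,0,0,0.215],[0.325,-0.035,0.015,0,0,0.27],[0.39,-0.03,0.015,0,0,0.33],[0.455,-0.025,0.015,0,0,0.39],[0.52,-0.015,0.015,0,0,0.445]]}}

```text
clock: 40.8
tool_pos: [0.6525, -0.0277, 0.14]
orientation: [-179.9, 0.3, -103.0]
force: [-0.5, 1.5, -1.2]
opening: 0.0261
```

```bash
python3 -c "
from h import *
o=sensors.get_obs();print(inv(*o['tool_pos'][:2],.1404))
way([(61,80,.42),(58.5,84,.42),(56,88,.42),(54,92,.42)])
q=snap('side');s=snap('top')
cv2.imwrite('pics/c24.png',np.hstack([cv2.resize(q['pixels'][110:230,300:420],None,fx=3.2,fy=3.2),cv2.resize(s['pixels'][100:220,270:390],None,fx=3.2,fy=3.2)])[:,:,::-1])
"
```

```text
(np.float64(62.850856484781715), np.float64(74.60848048299206), array([0.5155048 , 0.00323076]))
(61, 80, 0.42) [ 0.6518 -0.0471] 0.144
at [ 0.6525 -0.0277  0.14  ] [-179.9    0.3 -103. ] j [ 15.  22.  -9.  -0. -59.  63.] t 40.8 op 0.026 F [-0.5  1.5 -1.2]
-> [0.127, -0.025, -0.027] [-0.002, 0.005, 0.116]
(58.5, 84, 0.42) [ 0.6513 -0.0652] 0.144
at [ 0.6525 -0.0277  0.14  ] [-179.9    0.3 -103. ] j [ 15.  22.  -9.  -0. -59.  63.] t 40.8 op 0.026 F [-0.5  1.5 -1.2]
-> [0.246, -0.049, -0.028] [-0.001, 0.005, 0.224]
(56, 88, 0.42) [ 0.6491 -0.0828] 0.144
at [ 0.6525 -0.0277  0.14  ] [-179.9    0.3 -103. ] j [ 15.  22.  -9.  -0. -59.  63.] t 40.8 op 0.026 F [-0.5  1.5 -1.2]
-> [0.363, -0.061, -0.029] [-0.001, 0.005, 0.333]
(54, 92, 0.42) [ 0.6448 -0.0979] 0.144
at [ 0.6525 -0.0277  0.14  ] [-179.9    0.3 -103. ] j [ 15.  22.  -9.  -0. -59.  63.] t 40.8 op 0.026 F [-0.5  1.5 -1.2]
-> [0.467, -0.056, -0.029] [-0.001, 0.005, 0.433]
```

View pics/c24.png

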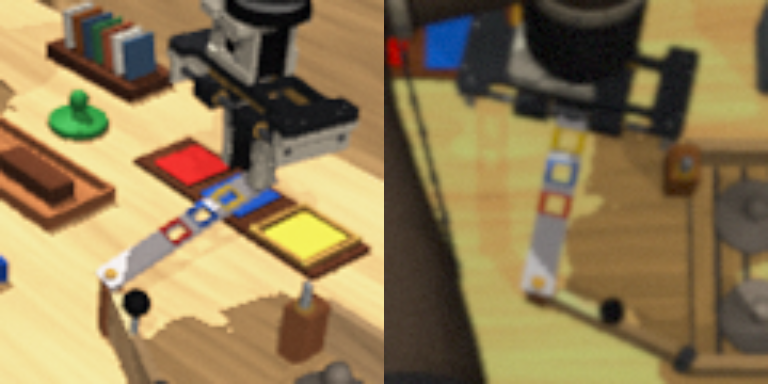

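Call:
{"api": "drive_tool", "payload": {"moves": [[0.065,-0.012,-0.03,0,0,0.06],[0.127,-0.025,-0.03,0,0,0.116],[0.19,-0.037,-0.03,0,0,0.17],[0.246,-0.049,-0.03,0,0,0.224],[0.305,-0.056,-0.03,0,0,0.28],[0.363,-0.061,-0.03,0,0,0.333],[0.415,-0.06,-0.03,0,0,0.383],[0.467,-0.056,-0.03,0,0,0.433]]}}

```text
clock: 41.7
tool_pos: [0.645, -0.0978, 0.1432]
orientation: [179.9, 0.3, -129.0]
force: [-0.8, 2.0, -2.6]
opening: 0.0259
```

```bash
python3 -c "
from h import *
o=sensors.get_obs();print(inv(*o['tool_pos'][:2],.1404))
way([(52,95,.42),(50,98,.42),(48,101,.42),(46.7,103.35,.42)])
"
```

```text
(np.float64(53.97694936350398), np.float64(91.91472012236733), array([ 0.53572309, -0.00966763]))
(52, 95, 0.42) [ 0.641  -0.1104] 0.144
at [ 0.645  -0.0978  0.1432] [ 179.9    0.3 -129. ] j [  8.  22.  -9.  -0. -59.  43.] t 41.7 op 0.026 F [-0.8  2.  -2.6]
-> [0.082, -0.032, -0.006] [0.001, 0.005, 0.083]
(50, 98, 0.42) [ 0.6363 -0.1223] 0.144
at [ 0.645  -0.0978  0.1432] [ 179.9    0.3 -129. ] j [  8.  22.  -9.  -0. -59.  43.] t 41.7 op 0.026 F [-0.8  2.  -2.6]
-> [0.163, -0.057, -0.007] [0.002, 0.005, 0.167]
(48, 101, 0.42) [ 0.6307 -0.1335] 0.144
at [ 0.645  -0.0978  0.1432] [ 179.9    0.3 -129. ] j [  8.  22.  -9.  -0. -59.  43.] t 41.7 op 0.026 F [-0.8  2.  -2.6]
-> [0.245, -0.076, -0.007] [0.002, 0.005, 0.25]
(46.7, 103.35, 0.42) [ 0.6259 -0.141 ] 0.144
at [ 0.645  -0.0978  0.1432] [ 179.9    0.3 -129. ] j [  8.  22.  -9.  -0. -59.  43.] t 41.7 op 0.026 F [-0.8  2.  -2.6]
-> [0.304, -0.082, -0.008] [0.002, 0.005, 0.311]
```

Call:
{"api": "drive_tool", "payload": {"moves": [[0.04,-0.016,-0.01,0,0,0.04],[0.08,-0.032,-0.01,0,0,0.083],[0.163,-0.057,-0.01,0,0,0.167],[0.245,-0.076,-0.01,0,0,0.25],[0.304,-0.082,-0.01,0,0,0.31],[0.304,-0.082,-0.01,0,0,0.31],[0.304,-0.082,-0.01,0,0,0.31]]}}

```text
clock: 42.4
tool_pos: [0.6262, -0.1405, 0.1438]
orientation: [179.8, 0.3, -147.4]
force: [1.2, 2.0, -3.0]
opening: 0.0266
```

```bash
python3 -c "
from h import *
o=sensors.get_obs();print(inv(*o['tool_pos'][:2],.1404))
way([(46.7,103.35,.42),(46.7,103.35,.3)])
q=snap('side');s=snap('top')
cv2.imwrite('pics/c25.png',np.hstack([cv2.resize(q['pixels'][130:230,330:430],None,fx=4,fy=4),cv2.resize(s['pixels'][120:220,290:390],None,fx=4,fy=4)])[:,:,::-1])
"
```

```text
(np.float64(46.822688413765604), np.float64(103.21965700061935), array([ 0.55041953, -0.02224185]))
(46.7, 103.35, 0.42) [ 0.6259 -0.141 ] 0.144
at [ 0.6262 -0.1405  0.1438] [ 179.8    0.3 -147.4] j [  5.  21. -10.  -0. -59.  28.] t 42.4 op 0.027 F [ 1.2  2.  -3. ]
-> [0.004, -0.002, -0.002] [0.003, 0.005, 0.003]
(46.7, 103.35, 0.3) [ 0.6316 -0.15  ] 0.1265
at [ 0.6262 -0.1405  0.1438] [ 179.8    0.3 -147.4] j [  5.  21. -10.  -0. -59.  28.] t 42.4 op 0.027 F [ 1.2  2.  -3. ]
-> [0.004, -0.073, 0.115] [0.003, 0.005, 0.003]
```

View pics/c25.png

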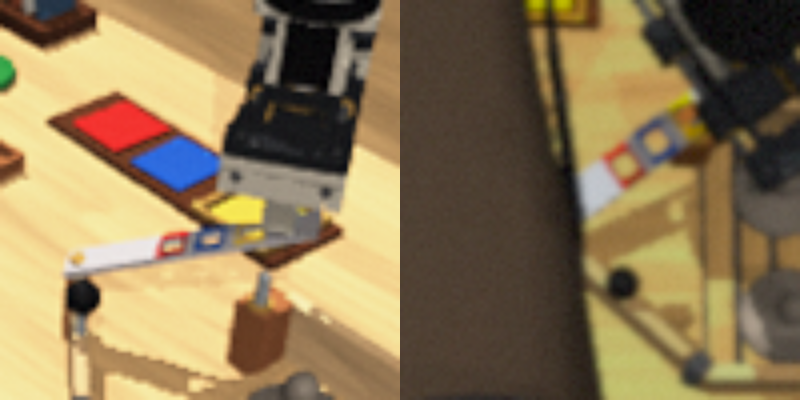

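Call:
{"api": "drive_tool", "payload": {"moves": [[0,-0.035,0.06,0,0,0],[0,-0.073,0.115,0,0,0],[0,-0.1,0.165,0,0,0],[0,-0.1,0.165,0,0,0]]}}

```text
clock: 42.9
tool_pos: [0.6336, -0.1535, 0.1172]
orientation: [179.7, 0.1, -147.4]
force: [-0.2, 0.4, -0.8]
opening: 0.0263
```

```bash
python3 -c "
from h import *
way([(46.7,103.35,.24),(46.7,103.35,.15),(46.7,103.35,.08),(46.7,103.35,0)])
q=snap('side');s=snap('top')
cv2.imwrite('pics/c26.png',np.hstack([cv2.resize(q['pixels'][160:220,360:420],None,fx=6.5,fy=6.5,interpolation=2),cv2.resize(s['pixels'][120:180,330:390],None,fx=6.5,fy=6.5,interpolation=2)])[:,:,::-1])
"
```

```text
(46.7, 103.35, 0.24) [ 0.634  -0.1538] 0.1173
at [ 0.6336 -0.1535  0.1172] [ 1.797e+02  1.000e-01 -1.474e+02] j [  3.  23. -10.  -0. -57.  29.] t 42.9 op 0.026 F [-0.2  0.4 -0.8]
-> [-0.001, -0.003, -0.001] [0.004, 0.002, 0.003]
(46.7, 103.35, 0.15) [ 0.6371 -0.1587] 0.103
at [ 0.6336 -0.1535  0.1172] [ 1.797e+02  1.000e-01 -1.474e+02] j [  3.  23. -10.  -0. -57.  29.] t 42.9 op 0.026 F [-0.2  0.4 -0.8]
-> [-0.001, -0.042, 0.094] [0.004, 0.002, 0.003]
(46.7, 103.35, 0.08) [ 0.639  -0.1617] 0.0916
at [ 0.6336 -0.1535  0.1172] [ 1.797e+02  1.000e-01 -1.474e+02] j [  3.  23. -10.  -0. -57.  29.] t 42.9 op 0.026 F [-0.2  0.4 -0.8]
-> [-0.0, -0.066, 0.17] [0.004, 0.002, 0.003]
(46.7, 103.35, 0) [ 0.6407 -0.1643] 0.0783
at [ 0.6336 -0.1535  0.1172] [ 1.797e+02  1.000e-01 -1.474e+02] j [  3.  23. -10.  -0. -57.  29.] t 42.9 op 0.026 F [-0.2  0.4 -0.8]
-> [-0.0, -0.087, 0.259] [0.004, 0.002, 0.003]
```

View pics/c26.png

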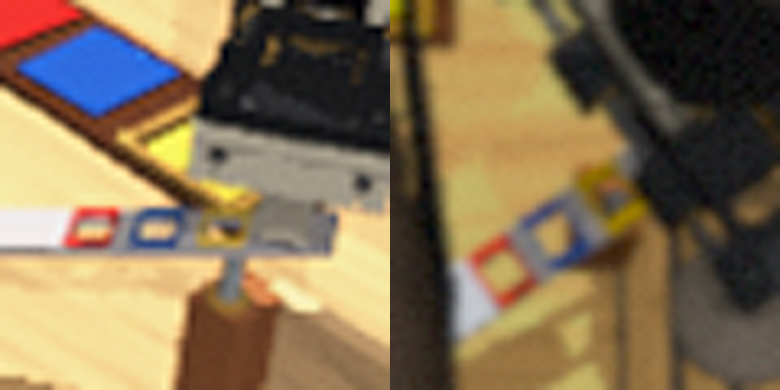

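Call:
{"api": "drive_tool", "payload": {"moves": [[0,-0.02,0.045,0,0,0],[0,-0.042,0.094,0,0,0],[0,-0.055,0.13,0,0,0],[0,-0.055,0.13,0,0,0]]}}

```text
clock: 43.4
tool_pos: [0.6379, -0.1604, 0.0978]
orientation: [179.7, 0.1, -147.4]
force: [0.4, 0.4, -0.3]
opening: 0.0264
```

```bash
python3 -c "
from h import *
way([(46.7,103.35,.05),(46.7,103.35,0)])
q=snap('side');s=snap('top')
cv2.imwrite('pics/c27.png',np.hstack([cv2.resize(q['pixels'][160:220,360:420],None,fx=6.5,fy=6.5,interpolation=2),cv2.resize(s['pixels'][120:180,330:390],None,fx=6.5,fy=6.5,interpolation=2)])[:,:,::-1])
"
```

```text
(46.7, 103.35, 0.05) [ 0.6397 -0.1628] 0.0867
at [ 0.6379 -0.1604  0.0978] [ 1.797e+02  1.000e-01 -1.474e+02] j [  3.  25. -11.  -0. -55.  30.] t 43.4 op 0.026 F [ 0.4  0.4 -0.3]
-> [-0.002, -0.021, 0.074] [0.005, 0.002, 0.003]
(46.7, 103.35, 0) [ 0.6407 -0.1643] 0.0783
at [ 0.6379 -0.1604  0.0978] [ 1.797e+02  1.000e-01 -1.474e+02] j [  3.  25. -11.  -0. -55.  30.] t 43.4 op 0.026 F [ 0.4  0.4 -0.3]
-> [-0.001, -0.033, 0.13] [0.005, 0.002, 0.003]
```

View pics/c27.png

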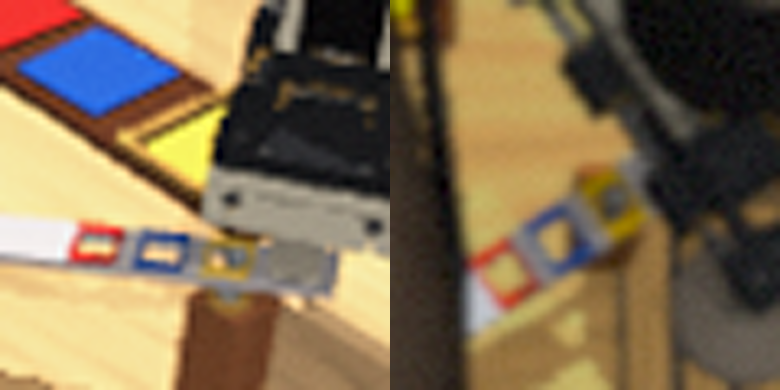

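Peg is inside the yellow hole; low force. Continue to level.

Call:
{"api": "drive_tool", "payload": {"moves": [[0,-0.012,0.04,0,0,0],[0,-0.021,0.074,0,0,0],[0,-0.028,0.1,0,0,0],[0,-0.032,0.125,0,0,0],[0,-0.032,0.125,0,0,0]]}}

```text
clock: 44.0
tool_pos: [0.6403, -0.1641, 0.0792]
orientation: [179.7, 0.1, -147.4]
force: [0.6, 0.4, -0.8]
opening: 0.0261
```

```bash
python3 -c "
from h import *
way([(46.7,103.35,0)])
q=snap('side')
cv2.imwrite('pics/c28.png',cv2.resize(q['pixels'][160:220,340:420],None,fx=7,fy=7,interpolation=2)[:,:,::-1])
"
```

```text
(46.7, 103.35, 0) [ 0.6407 -0.1643] 0.0783
at [ 0.6403 -0.1641  0.0792] [ 1.797e+02  1.000e-01 -1.474e+02] j [  2.  26. -11.  -0. -53.  30.] t 44.0 op 0.026 F [ 0.6  0.4 -0.8]
-> [-0.001, -0.003, 0.006] [0.005, 0.002, 0.003]
```

View pics/c28.png

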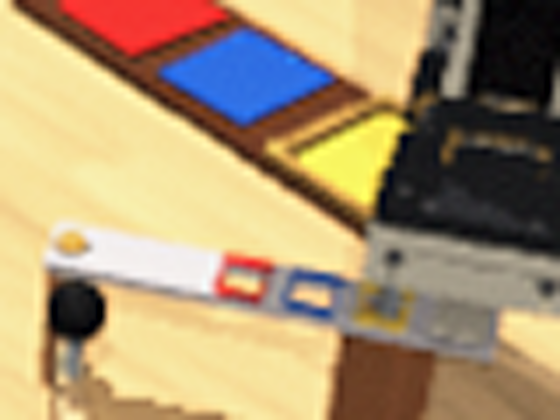

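Call:
{"api": "drive_tool", "payload": {"moves": [[0,0,0.004,0,0,0],[0,0,0.004,0,0,0],[0,0,0.004,0,0,0],[0,0,0.004,0,0,0]], "fingers": 0.3}}

```text
clock: 44.45
tool_pos: [0.6404, -0.164, 0.0791]
orientation: [179.7, 0.1, -147.4]
force: [0.2, -1.1, 0.2]
opening: 0.0528
```

Call:
{"api": "drive_tool", "payload": {"moves": [[0,0,-0.1,0,0,0],[0,0,-0.2,0,0,0],[0,0,-0.4,0,0,0],[0,0,-0.7,0,0,0],[0,0,-1,0,0,0],[0,0,-1,0,0,0]]}}

```text
clock: 45.05
tool_pos: [0.6441, -0.1657, 0.2391]
orientation: [-179.7, 0.7, -147.4]
force: [0.3, 0.2, 0.3]
opening: 0.0571
```

```bash
python3 -c "
from h import *
to(.55,.25,.25,-147)
"
```

```text
at [ 0.6441 -0.1657  0.2391] [-179.7    0.7 -147.4] j [  2.  19.  -0.  -0. -70.  30.] t 45.0 op 0.057 F [0.3 0.2 0.3]
-> [-0.966, 2.672, -0.073] [-0.004, 0.012, -0.006]
```

Move away to clear the view.

Call:
{"api": "drive_tool", "payload": {"moves": [[-0.36,1,-0.1,0,0,0],[-0.36,1,-0.1,0,0,0],[-0.36,1,-0.1,0,0,0],[-0.36,1,-0.1,0,0,0]]}}

```text
clock: 45.45
tool_pos: [0.6084, -0.0065, 0.2573]
orientation: [-179.7, 1.0, -147.2]
force: [-0.0, 0.4, 0.3]
opening: 0.057
```

Call:
{"api": "drive_tool", "payload": {"moves": [[-0.36,1,0,0,0,0],[-0.36,1,0,0,0,0],[-0.36,1,0,0,0,0],[-0.36,1,0,0,0,0]]}}

```text
clock: 45.85
tool_pos: [0.5719, 0.1523, 0.259]
orientation: [-179.7, 1.1, -147.0]
force: [0.2, -0.1, 0.4]
opening: 0.0568
```

Call:
{"api": "drive_tool", "payload": {"moves": [[-0.2,1,0,0,0,0],[-0.2,1,0,0,0,0],[-0.2,1,0,0,0,0],[-0.2,1,0,0,0,0]]}}

```text
clock: 46.25
tool_pos: [0.5143, 0.2982, 0.2598]
orientation: [-179.7, 1.2, -146.8]
force: [-0.2, -0.1, -0.0]
opening: 0.0568
```

```bash
python3 -c "
from h import *
s=snap('top','tf');q=snap('side','sf')
cv2.imwrite('pics/c29.png',cv2.resize(s['pixels'][100:260,190:480],None,fx=2.7,fy=2.7,interpolation=2)[:,:,::-1])
cv2.imwrite('pics/c30.png',cv2.resize(q['pixels'][110:310,220:500],None,fx=2.8,fy=2.8,interpolation=2)[:,:,::-1])
"
```

```text
(no output)
```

View pics/c29.png

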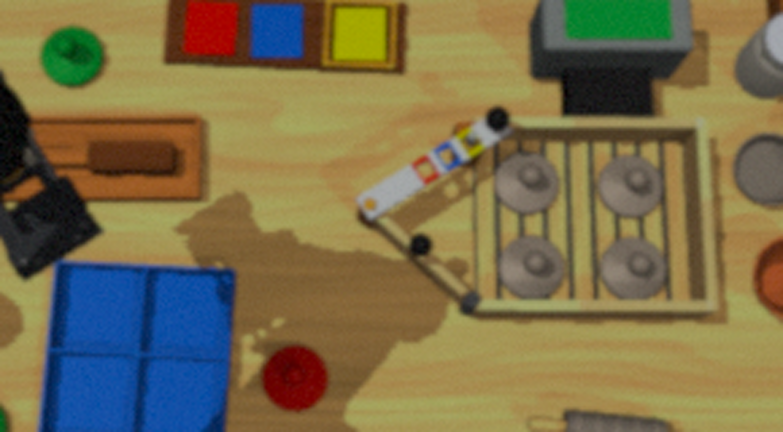

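View pics/c30.png

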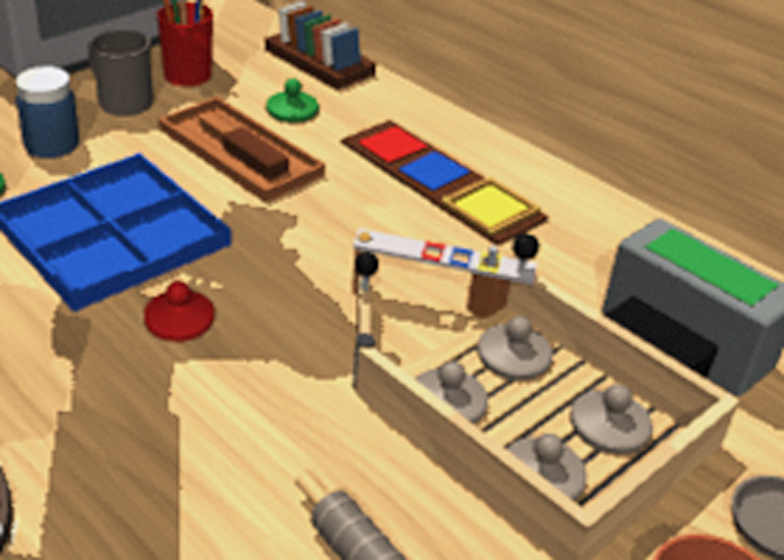

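```bash
python3 -c "
from h import *
s=snap('top');q=snap('side')
a=((497.5)/2.7-.5+190,(119.5)/2.7-.5+100);b=((525.5)/2.8-.5+220,246.5/2.8-.5+110)
print(tri(s,a,q,b))
b2=(sensors.get_obs())['clock'];print(b2)
print(ticket.close_job())"
```

```text
(array([ 0.63936283, -0.16350194,  0.09925748]), np.float64(0.001747600022606076))
46.45
the job is handed in; nothing more can be done
None
```

The drying bay is ready and I handed the job in at about 46 s.

- **Beater:** it lies flat in the tool tray.
- **Lids:** all four were present. They now sit knob up on the slatted floor in a 2 x 2 layout, none on top of another.
- **Gate and stay:** the brass frame held the yellow card. I swung the gate with the stay and dropped the yellow hole over the peg.

The last pictures show the peg through the yellow hole, the bin empty, and the other pots and tools I could see where they stood. The stay knob measured 99 mm above the table after release, which is its height when the arm is level. The measured knob position was about 1–2 mm from the planned one, which puts the gate at about 0.82 rad.

I saw no slack grip and no knocked lid or beater during the run, and none of my checks failed or disagreed. The hand-in gave no verdict.

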